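# Lap the slats on a weather hood and shut its ridge flap

## Task

Roof the little sloping weather hood with its three loose aluminium slats, from the eaves up: the long one with a turned-down drip edge goes lowest, then the plain long one, then the short one. Hook each slat's turned-down head nib over its own crossbar and draw it down the slope until the nib is snug against the bar, square and centred across the hood, so that its tail covers the head of the slat below; let it go before laying the next. Finally swing the ridge flap down, fully shut, over the top slat, and leave the wrench, nut and bolt where they are.

Things in the scene. Friction and masses are not known exactly. Their poses are not given: they have to be found in the camera images.
- hood: fixed hood frame of grey sheet steel, 100 mm wide (y), 160 deep, rafters rising 21 degrees along +x from the eaves (toward the robot) to the ridge. Origin under its middle, z up. Four steel crossbars, 8 mm wide, stand 10 mm over the rafters: the lowest only carries the lowest slat's tail; the others catch the nibs. Nothing guides the slats sideways; they overhang 5 mm a side
- seat_eaves (a point): on the hood: the pose slat_eaves has (origin and axes) when hung right. x runs up the slope along the plate, 16.2 degrees over level; y along the bars. Nib against the upslope face of the second bar (hood x = -13, bar top z = 45 mm; 40 mm free behind it up to the third bar); drip edge hanging 10 mm clear before the lowest bar
- seat_mid (a point): on the hood: the pose slat_mid has when hung right, parallel to seat_eaves: nib against the third bar (hood x = 32, bar top z = 62 mm; 20 mm free behind it up to the fourth bar), tail edge 48 mm further up the slope than slat_eaves' tail and lying on that slat, which it laps by 26 mm
- seat_ridge (a point): on the hood: the pose slat_ridge has when hung right, parallel to the others: nib against the fourth bar (hood x = 58, bar top z = 74 mm; some 15 mm free behind it), tail edge 48 mm further up the slope than slat_mid's tail and lying on that slat, which it laps by 26 mm
- slat_eaves: dull aluminium plate 74 mm from tail to head (x), 110 wide (y), 4 thick; origin at the middle of its flat underside, x to the head, z out of the top. Head edge: a nib 4 mm thick, 8 down; tail edge: a like drip lip. Grip rib on top: 10 mm thick (y), 34 long, 22 high, middle at x = -15 mm. About 90 g. Starts level on nib and drip edge, left of the hood
- slat_mid: dull aluminium plate 74 mm from tail to head (x), 110 wide (y), 4 thick; origin at the middle of its flat underside, x to the head, z out of the top. Head edge: a nib 4 mm thick, 8 down; tail edge: plain. Grip rib on top: 10 mm thick (y), 34 long, 22 high, middle at x = -15 mm. About 90 g. Starts on nib and tail edge, head raised 6.5 degrees, left of the hood
- slat_ridge: dull aluminium plate 54 mm from tail to head (x), 110 wide (y), 4 thick; origin at the middle of its flat underside, x to the head, z out of the top. Head edge: a nib 4 mm thick, 8 down; tail edge: plain. Grip rib on top: 10 mm thick (y), 24 long, 22 high, middle at x = -10 mm. About 70 g. Starts on nib and tail edge, head raised 9.1 degrees, left of the hood
- ridge_flap (a joint): flap on the ridge: aluminium strip 34 mm from hinge to free edge, 108 wide, 3 thick, 6 mm hem turned up at the free edge. 0 = shut: along the slope toward the eaves, 16.2 degrees from level, just clear over the top slat's head. Grows as it swings up and back; 1.85 is upright; starts at 1.9 to 2.4, stop at 2.5. Stiff: stays where it is left; 1 to 3 N at the edge moves it
- flap_hinge (a point): on the hood: middle of the flap's hinge line, at the ridge, 86 mm above the bench; the line runs along the hood's y; axes as the hood's
- flap_edge (a point): on the flap: middle of its free edge, 34 mm from the hinge line
- wrench_10: bystander, not to be disturbed: combination wrench, 128 mm long, 24 mm wide, 7 mm high, lying flat in front of the hood; origin under its middle
- nut_m12: bystander, not to be disturbed: hexagon nut, 18 x 21 x 10 mm; origin under its middle
- bolt_m8_a: bystander, not to be disturbed: hex bolt with nut, 42 mm tall, 15 mm across, standing on its head; origin under its middle

How it is judged:
By the outcome, as a careful person would: the job done as asked, in the order asked, and still so for the second after the job is handed in, with the robot touching nothing.
It also fails if it takes over 72 s, if anything falls off the work surface, if the arm or the gripper's body presses on something with over 40 N, if the wrist force passes 120 N, or if a joint passes its speed limit or range.

## Robot

A 6-joint arm with a two-finger parallel gripper is mounted at the origin on a cart in front of the work surface, level with it; the furniture and walls round the work are solid. World frame = base frame: x ahead of the robot, y to its left, z up, the work surface at z = 0. Lengths are in mm, angles in rad, forces in N, time in s.
With the tool pointing down it reaches from about 325 to 1000 mm from the base axis. Payload 5.1 kg.
Tool frame: the origin (TCP) lies at the very end of the fingers, on their centre line; the grasp point (between the pads) lies 19 mm behind it; z points along the fingers, y is the line along which they close (so a half turn about z gives the same grasp; the last joint's range is limited). The gripper opens to 85 mm and grips with 20 to 120 N. Pads are 22 mm wide; open, the fingers measure 114 mm over their backs; the gripper's body (76 mm by 85 mm) begins 54 mm behind the grasp point. The pads swing forward as they close: fully open they stand 13 mm farther back than shut.
Start: joints at [1.026, 0.124, 1.65, -0, 1.367, -0.083], TCP at [289.632, 581.892, 231.322] pointing down, gripper open.
Joint ranges: [-2.61, 2.61], [-1.02, 2.33], [0.03, 2.71], [-1.35, 4.49], [0.32, 2.68], [-2.91, 2.91]. Speed limits (rad/s): [2.57, 2.57, 3.14, 3.14, 3.14, 3.14].

## Interface

Orientations are given as [roll, pitch, yaw] about the fixed x, y, z axes, in that order (R = Rz(yaw) Ry(pitch) Rx(roll)).
In Python, from rig import sensors, snapshot, camera_params, env gives the robot as it stands.
- The arm moves only by the tool send_rows, never from a script. Its argument "rows" is a list of rows, each an object with "translation": the shift along the tool's x, y, z in mm, a list of three; "rot": the turn, a rotation vector about the tool's x, y, z in degrees, a list of three; "hand": the finger opening in mm, from 0 to 85.4. A call has 1 to 20 rows; each row shifts and turns the commanded pose from where the row before left it, along the tool's axes as they then stand; what a row does not reach is not made up. A row lasts 1/12 s, in which the tool goes at most 41.7 mm and 7.16 degrees, less where a joint would pass 70% of its speed; a pose out of reach is approached as far as the arm can. A call with a gripper value outside its range is refused whole. The fingers move at their own pace and stop on an object; the grip force is fixed at half the most. Time passes only in rows, so rows that do not move let the fingers close. It gives the time, the measured TCP pose, the force, the opening and the grip force at its end, in the units of the state.
- sensors.get_state(): the state, without advancing time (a new reading comes with each control period).
- snapshot(name): name is "scene" or "top"; returns the picture (400x640x3 uint8, blue, green, red); there is no depth.
- camera_params(name): a dict with "fovy" (degrees; the focal length in pixels is half the picture's height over the tangent of half this angle, whatever the lens; pixels are square), "cx", "cy" (the principal point, pixels), "dist_coeffs" ([k1, k2, p1, p2, k3] as OpenCV has them; the pictures are not rectified), "R" (3x3) and "t" (3): a world point X has camera coordinates R X + t. Camera axes: x right, y down, z forward; pixel columns grow to the right and rows downward; lengths in mm; the calibration is good to about 2 mm. A picture is of the moment at which its call begins. camera_params takes no time and is no camera call.
- env.job_done(): hands the job in; it is judged then, once.
The state is a dict: "clock": time; "joint_positions": joint angles; "joint_vel": joint speeds; "joint_efforts": joint torques, N m; "eef_pos": TCP position; "ee_rot": TCP orientation; "ft_force": force on the tool from outside, world axes, zero at the start; "ft_torque": the same for the moment, N m; "gripper_width": opening from 0.0 (shut) to 1.0 (fully open); "gripper_force": force on a finger pad.
Only numpy, scipy, OpenCV 4.12 (cv2) and the standard library are available. Lean on these libraries where they do the work, as an engineer would, in place of code of your own. Each camera call takes 0.05 s, during which the arm holds its last target. There are 200 camera calls.

## Working session

There is one attempt and no reset: what is moved stays moved. The work goes in short steps, Python scripts to look and compute and a tool call to move; the robot and the scene stay as the last step left them, time stands still between calls to the robot, and variables do not carry over. Pictures are saved under pics/ and viewed, at most 10 in all, crops included, and the job is handed in when it is done.

Besides the shell and the picture viewer there is one more tool, called after "Call:" by a JSON object that holds its "name" and its "arguments". send_rows: Moves the arm, as the interface text tells. Its arguments: {"type":"object","properties":{"rows":{"type":"array"}},"required":["rows"]}

```bash
ls; mkdir -p pics
python3 - <<'E'
from rig import sensors,snapshot,camera_params
import cv2
print(sensors.get_state())
for n in("scene","top"):
    p=camera_params(n);print(n,p)
    cv2.imwrite(f"pics/{n}0.png",snapshot(n))
E
```

```text
pics
{'clock': 0.0, 'joint_positions': array([ 1.02640581e+00,  1.24483256e-01,  1.65170342e+00, -2.65594918e-07,
        1.36751088e+00, -8.25480191e-02]), 'joint_vel': array([-1.48826379e-03,  1.18144479e-03, -1.47293986e-04,  9.62389033e-05,
       -6.17219026e-04, -1.43285372e-03]), 'joint_efforts': array([ 2.15375534e-03, -4.23600376e+01, -3.65458524e+01,  2.23666120e-05,
        6.77595104e-03, -1.49517740e-05]), 'eef_pos': array([289.30888865, 581.36528034, 230.04978181]), 'ee_rot': array([-3.13949490e+00, -1.73298568e-04,  2.67975003e+00]), 'ft_force': array([ 0.46114378,  0.03720804, -0.66390729]), 'ft_torque': array([-0.02866388, -0.06254684,  0.06664064]), 'gripper_force': 0.0, 'gripper_width': 1.0015617754686001}
scene {'fovy': 45.01164377456989, 'cx': 319.8854469243274, 'cy': 206.80508888370548, 'dist_coeffs': array([0.04671624, 0.        , 0.        , 0.        , 0.        ]), 'R': array([[ 0.84678191, -0.53177207, -0.01337384],
       [-0.37434473, -0.57785917, -0.72522052],
       [ 0.37792383,  0.61911004, -0.68838676]]), 't': array([-365.97124195,  340.48776579,  779.71998553])}
top {'fovy': 42.13821919410471, 'cx': 324.2930486457651, 'cy': 198.05233057351657, 'dist_coeffs': array([-0.03156165,  0.        ,  0.        ,  0.        ,  0.        ]), 'R': array([[ 0.02819859, -0.999485  ,  0.01531592],
       [-0.98718134, -0.03025285, -0.1567092 ],
       [ 0.15709185, -0.01070061, -0.98752602]]), 't': array([ 104.73795985,  553.10626015, 1031.9852646 ])}
```

View pics/scene0.png

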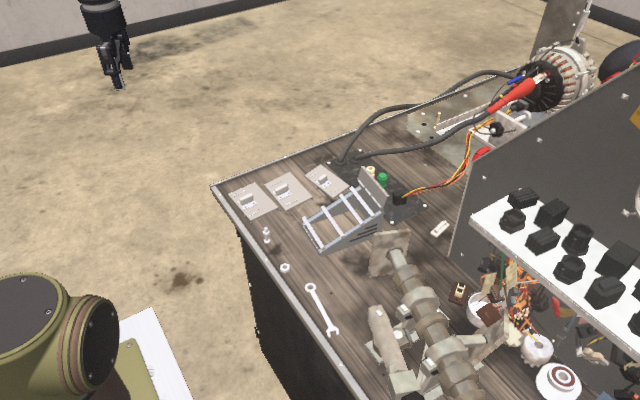

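View pics/top0.png

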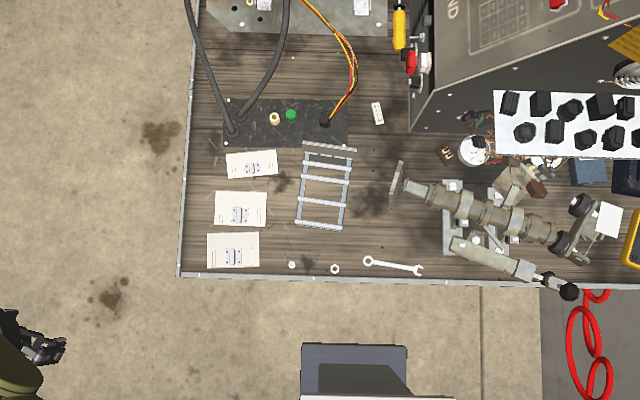

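Run:
```python
import cv2,numpy as np
t=cv2.imread("pics/top0.png");s=cv2.imread("pics/scene0.png")
cv2.imwrite("pics/tc.png",cv2.resize(t[140:280,200:360],None,fx=5,fy=4.2857,interpolation=cv2.INTER_CUBIC))
cv2.imwrite("pics/sc.png",cv2.resize(s[150:260,220:400],None,fx=4.444,fy=4.444,interpolation=cv2.INTER_CUBIC))
```

```text
(no output)
```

View pics/tc.png

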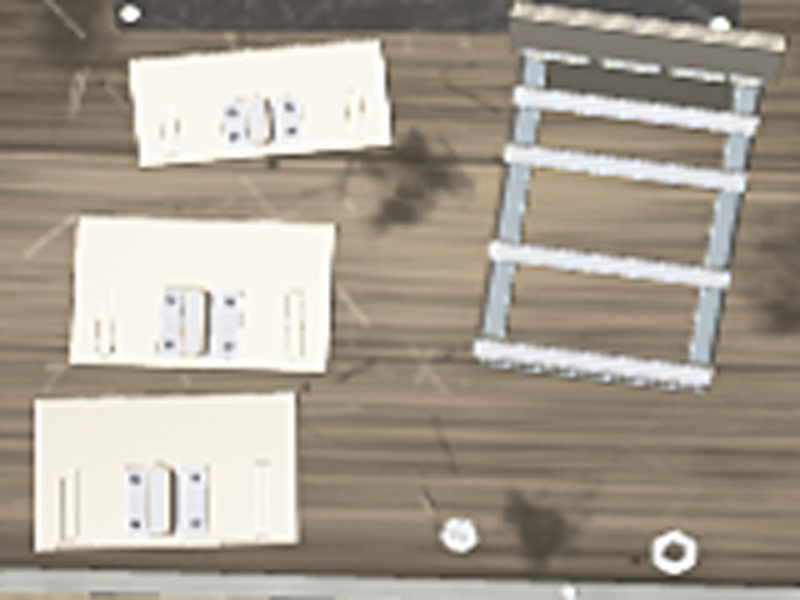

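View pics/sc.png

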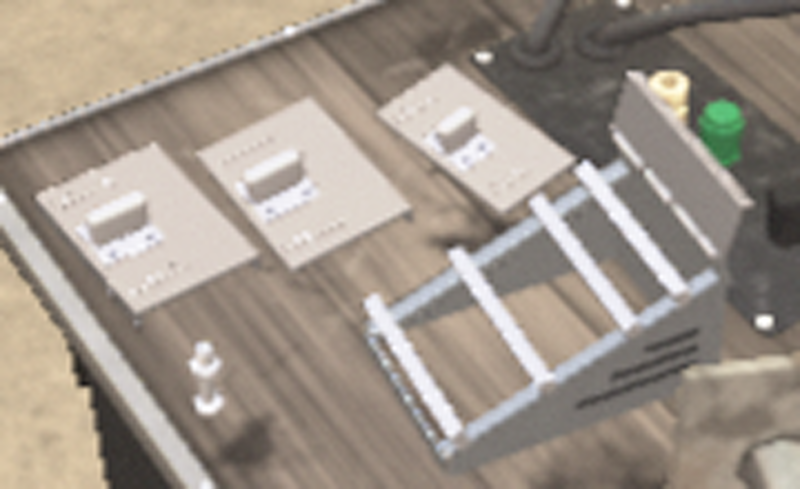

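The near slat (crop rib at top px ≈ (232,249)) has the drip lip, so it is slat_eaves. The middle one is slat_mid and the far short one is slat_ridge. All three heads point away from the robot. The hood is at top px ≈ (325,190), with the flap standing up. Next I fit poses from corner picks in both views.

```bash
cat > h.py <<'E'
import numpy as np,cv2
from rig import camera_params
from scipy.optimize import least_squares
from scipy.spatial.transform import Rotation as Ro
CP={n:camera_params(n) for n in("scene","top")}
def proj(n,X):
    p=CP[n];f=200/np.tan(np.radians(p["fovy"]/2))
    K=np.array([[f,0,p["cx"]],[0,f,p["cy"]],[0,0,1]])
    return cv2.projectPoints(np.asarray(X,float).reshape(-1,1,3),cv2.Rodrigues(p["R"])[0],p["t"],K,p["dist_coeffs"])[0].reshape(-1,2)
def uncrop(P,fx,fy,ox,oy):
    P=np.asarray(P,float);return (P+.5)/[fx,fy]-.5+[ox,oy]
T=lambda P:uncrop(P,5,4.2857,200,140)
S=lambda P:uncrop(P,4.444,4.444,220,150)
def place(M,q,pitch=0,z=0): # q=x,y,yaw
    return Ro.from_euler("zyx",[q[2],-pitch,0]).apply(M)+[q[0],q[1],z]
def fit(M,obs,pitch=0,z=0,q0=(500,200,0)):
    g=lambda q:np.concatenate([(proj(n,place(M,q,pitch,z))-o).ravel() for n,o in obs.items()])
    r=least_squares(g,q0,x_scale=[100,100,1]);return r.x,np.round(r.fun.reshape(-1,2),2)
E
cat > fit0.py <<'E'
from h import *
np.set_printoptions(suppress=True,precision=3)
def slat(L): return np.array([[-L/2,55,4],[-L/2,-55,4],[L/2,-55,4],[L/2,55,4]],float)
ob={'eaves':(74,0,8,[(35,551),(299,542),(295,392),(35,400)],[(37,196),(136,312),(257,257),(155,144)]),
'mid':(74,np.radians(6.5),None,[(70,364),(325,373),(335,225),(78,217)],[(199,155),(294,268),(410,212),(308,98)]),
'ridge':(54,np.radians(9.1),None,[(141,166),(392,145),(380,41),(130,60)],[(378,112),(508,212),(577,160),(447,65)])}
for k,(L,p,z,t,s) in ob.items():
    if z is None: z=L/2*np.sin(p)
    for o in ({'top':T(t),'scene':S(s)},{'top':T(t)},{'scene':S(s)}):
        q,r=fit(slat(L),o,p,z); print(k,q,'z',round(z,1),'rms',np.sqrt((r**2).mean()))
B=np.array([[x,y,z] for x,z in((-13,45),(32,62),(58,74)) for y in(50,-50)],float)
t=T([(490,250),(730,280),(505,154),(746,184),(515,96),(757,126)]);s=S([(457,250),(545,383),(538,200),(630,328),(585,165),(680,293)])
for o in ({'top':t,'scene':s},{'top':t},{'scene':s}):
    q,r=fit(B,o); print('hood',q,r.tolist())
E
python3 fit0.py
```

```text
eaves [440.7   310.374   0.059] z 8 rms 0.7882258559575421
eaves [439.781 309.107   0.067] z 8 rms 0.12673791855636576
eaves [442.622 313.98    0.046] z 8 rms 0.39166312055132274
mid [529.123 300.274  -0.008] z 4.2 rms 0.7941504895169429
mid [528.047 299.255  -0.011] z 4.2 rms 0.2346540006051463
mid [531.391 303.468  -0.005] z 4.2 rms 0.5968039879223328
ridge [627.789 280.196   0.129] z 4.3 rms 0.8972910620305989
ridge [626.262 279.164   0.123] z 4.3 rms 0.29227555491350965
ridge [631.151 283.86    0.135] z 4.3 rms 0.4918460124876484
hood [555.551 125.964  -0.126] [[-0.53, -0.49], [-0.66, -0.01], [-0.26, -0.85], [-0.16, -0.32], [-0.38, -0.9], [-0.12, -0.33], [-0.73, 0.92], [-0.09, 0.95], [-0.61, 0.52], [0.33, 0.86], [-0.57, 0.93], [0.41, 0.8]]
hood [554.538 124.948  -0.116] [[-0.03, 0.26], [-0.08, 0.26], [0.02, -0.13], [0.2, -0.09], [-0.22, -0.19], [0.11, -0.11]]
hood [557.458 128.216  -0.14 ] [[-0.3, -0.14], [-0.27, -0.04], [-0.09, -0.34], [0.24, 0.09], [0.0, 0.19], [0.39, 0.16]]
```

```bash
cat >> h.py <<'E'
from rig import sensors
def st():
    s=sensors.get_state();return np.array(s["eef_pos"]),Ro.from_euler("xyz",s["ee_rot"]),s
def tool(yaw,pitch=0):
    """tool gripping a slat whose heading is yaw, head raised by pitch: tool x = -slat x, tool z = -slat z"""
    R=Ro.from_euler("zyx",[yaw,-pitch,0]).as_matrix()
    return Ro.from_matrix(np.c_[-R[:,0],R[:,1],-R[:,2]])
def go(pos,R):
    p,r,s=st();np.set_printoptions(suppress=True,precision=2)
    print("at",p,"rot",(r.inv()*R).as_rotvec(degrees=True),"then trans",R.inv().apply(np.asarray(pos)-p),"F",s["ft_force"],"t",s["clock"],"w",s["gripper_width"])
def rib(q,xr,z,pitch,h): # world point at height h above underside over rib middle
    return place(np.array([[xr,0,h]]),q,pitch,z)[0]
E
python3 - <<'E'
from h import *
q=(440.5,310.5,.06)
go(rib(q,-15,8,0,110),tool(.06)); print(rib(q,-15,8,0,6))
E
```

```text
at [289.36 581.43 230.19] rot [ -0.1   -0.04 -29.9 ] then trans [-119.63 -279.51  112.19] F [ 0.3  -0.6  -0.17] t 0.1 w 1.003487675917472
[425.53 309.6   14.  ]
```

Call:
{"name": "send_rows", "arguments": {"rows": [{"translation": [0,0,0],"rot": [0,0,-6],"hand": 45},{"translation": [0,0,0],"rot": [0,0,-6],"hand": 45},{"translation": [0,0,0],"rot": [0,0,-6],"hand": 45},{"translation": [0,0,0],"rot": [0,0,-6],"hand": 45},{"translation": [0,0,0],"rot": [0,0,-6],"hand": 45},{"translation": [-15,-35,14],"rot": [0,0,0],"hand": 45},{"translation": [-15,-35,14],"rot": [0,0,0],"hand": 45},{"translation": [-15,-35,14],"rot": [0,0,0],"hand": 45},{"translation": [-15,-35,14],"rot": [0,0,0],"hand": 45},{"translation": [-15,-35,14],"rot": [0,0,0],"hand": 45},{"translation": [-15,-35,14],"rot": [0,0,0],"hand": 45},{"translation": [-15,-35,14],"rot": [0,0,0],"hand": 45},{"translation": [-15,-35,14],"rot": [0,0,0],"hand": 45},{"translation": [0,0,0],"rot": [0,0,0],"hand": 45},{"translation": [0,0,0],"rot": [0,0,0],"hand": 45},{"translation": [0,0,0],"rot": [0,0,0],"hand": 45}]}}

```text
clock: 1.43
eef_pos: [426.7, 310.0, 119.3]
ee_rot: [3.141, -0.0, -3.08]
ft_force: [0.3, 0.2, -0.6]
gripper_width: 0.526
gripper_force: 0.0
```

Run:
```python
from h import *
from rig import snapshot
q=(440.5,310.5,.06)
go(rib(q,-15,8,0,6.5),tool(.06))
a=snapshot("top")[190:290,180:300];b=snapshot("scene")[150:250,200:320]
cv2.imwrite("pics/g1.png",cv2.resize(np.hstack([a,b]),None,fx=3.3,fy=3.3,interpolation=cv2.INTER_CUBIC))
```

```text
at [426.7  309.95 119.34] rot [ 0.02 -0.01  0.06] then trans [  1.19  -0.28 104.84] F [ 0.32  0.23 -0.59] t 1.4333 w 0.5256488721496241
```

View pics/g1.png

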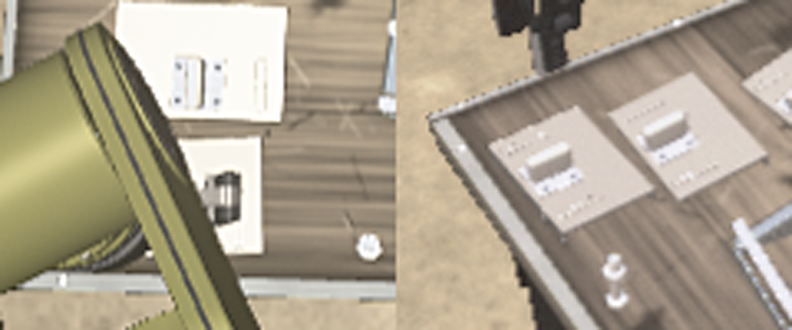

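Run:
```python
from h import *
for n in CP: print(n,proj(n,[[426.7,310,119.3],[426.7,310,150],[425.5,309.6,34]]), -CP[n]["R"].T@CP[n]["t"])
```

```text
scene [[241.16737505 167.74365505]
 [239.33811465 156.47519878]
 [245.46438596 197.06052282]] [ 142.68286715 -480.59178384  778.78319265]
top [[222.92382404 253.07319635]
 [219.94414487 252.19858607]
 [230.47520645 255.83497346]] [ 380.94624385  132.45992936 1104.18498813]
```

The top view shows the right finger at (249,249), consistent with the projected TCP over the rib. The gripper is lined up, so I descend and grip.

Call:
{"name": "send_rows", "arguments": {"rows": [{"translation": [1.2,0,30],"rot": [0,0,0],"hand": 45},{"translation": [0,0,30],"rot": [0,0,0],"hand": 45},{"translation": [0,0,25],"rot": [0,0,0],"hand": 45},{"translation": [0,0,15],"rot": [0,0,0],"hand": 45},{"translation": [0,0,4],"rot": [0,0,0],"hand": 45},{"translation": [0,0,0],"rot": [0,0,0],"hand": 45},{"translation": [0,0,0],"rot": [0,0,0],"hand": 25},{"translation": [0,0,0],"rot": [0,0,0],"hand": 15},{"translation": [0,0,0],"rot": [0,0,0],"hand": 5},{"translation": [0,0,0],"rot": [0,0,0],"hand": 0},{"translation": [0,0,0],"rot": [0,0,0],"hand": 0},{"translation": [0,0,0],"rot": [0,0,0],"hand": 0}]}}

```text
clock: 2.53
eef_pos: [426.8, 310.8, 17.3]
ee_rot: [3.14, 0.003, -3.08]
ft_force: [-1.3, 0.4, 6.9]
gripper_width: 0.1
gripper_force: 61.3
```

```bash
cat >> h.py <<'E'
HOOD=(555.5,126.5,-.127); A=np.radians(16.2)
SEAT={'eaves':(-40.7,36.5),'mid':(4.3,53.5),'ridge':None}
def hw(x,y,z): return place(np.array([[x,y,z]],float),HOOD)[0]
def seat_tcp(seat,xr,h,up=0,norm=0,pitch=A):
    """TCP so that slat (rib at xr, TCP h over underside) is at seat shifted up slope / normal (mm)"""
    c,s=np.cos(pitch),np.sin(pitch); a=xr+up;b=h+norm
    return hw(seat[0]+a*c-b*s,0,seat[1]+a*s+b*c)
E
python3 - <<'E'
from h import *
go(seat_tcp(SEAT['eaves'],-15,9.3,12,45),tool(HOOD[2],A))
p,r,s=st(); print(r.apply([0,0,-90]))
E
```

```text
at [426.84 310.75  17.34] rot [ -0.4  -16.05  10.72] then trans [-108.95 -164.34  -48.02] F [-1.35  0.41  6.9 ] t 2.5333 w 0.10037188456453643
[-0.26 -0.19 90.  ]
```

Call:
{"name": "send_rows", "arguments": {"rows": [{"translation": [0,0,-10],"rot": [0,0,0],"hand": 0},{"translation": [0,0,-25],"rot": [0,0,0],"hand": 0},{"translation": [0,0,-30],"rot": [0,0,0],"hand": 0},{"translation": [0,0,-25],"rot": [0,0,0],"hand": 0},{"translation": [0,0,0],"rot": [-0.1,-4,2.7],"hand": 0},{"translation": [0,0,0],"rot": [-0.1,-4,2.7],"hand": 0},{"translation": [0,0,0],"rot": [-0.1,-4,2.7],"hand": 0},{"translation": [0,0,0],"rot": [-0.1,-4,2.7],"hand": 0},{"translation": [-10,-20,0],"rot": [0,0,0],"hand": 0},{"translation": [-18,-36,0],"rot": [0,0,0],"hand": 0},{"translation": [-18,-36,0],"rot": [0,0,0],"hand": 0},{"translation": [-18,-36,0],"rot": [0,0,0],"hand": 0},{"translation": [-16,-30,0],"rot": [0,0,0],"hand": 0},{"translation": [-4,-6,0],"rot": [0,0,0],"hand": 0},{"translation": [0,0,0],"rot": [0,0,0],"hand": 0},{"translation": [0,0,0],"rot": [0,0,0],"hand": 0},{"translation": [0,0,0],"rot": [0,0,0],"hand": 0}]}}

```text
clock: 3.95
eef_pos: [484.8, 137.2, 122.6]
ee_rot: [3.107, 0.276, 3.01]
ft_force: [-0.7, -0.8, -1.3]
gripper_width: 0.101
gripper_force: 60.3
```

Run:
```python
from h import *
from rig import snapshot
go(seat_tcp(SEAT['eaves'],-15,9.3,12,45),tool(HOOD[2],A))
a=snapshot("top")[130:250,260:380];b=snapshot("scene")[130:250,270:390]
cv2.imwrite("pics/g2a.png",snapshot("top"));cv2.imwrite("pics/g2b.png",snapshot("scene"))
cv2.imwrite("pics/g2.png",cv2.resize(np.hstack([a,b]),None,fx=3.333,fy=3.333,interpolation=cv2.INTER_CUBIC))
```

```text
at [484.78 137.17 122.58] rot [-0.14 -0.26  0.01] then trans [-2.66 -2.92 36.87] F [-0.68 -0.78 -1.29] t 3.95 w 0.10133031034288699
```

View pics/g2.png

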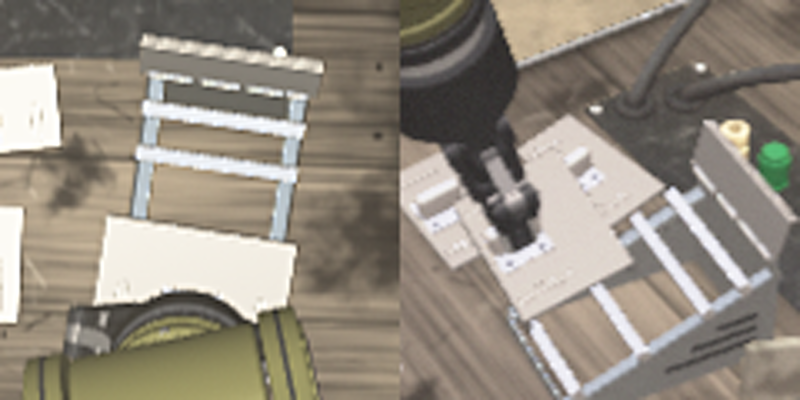

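```bash
cat > fit2.py <<'E'
from h import *
np.set_printoptions(suppress=True,precision=2)
G=lambda P,ox,oy:uncrop(P,3.333,3.333,ox,oy)
p,r,s=st()
Rs=r.as_matrix();Rs=np.c_[-Rs[:,0],Rs[:,1],-Rs[:,2]]
for h in(9.3,6):
    o=p-Rs@[-15,0,h]; c=lambda P:(np.asarray(P,float)@Rs.T)+o
    hl,hr,tr=c([[37,55,4],[37,-55,4],[-37,-55,4]])
    print(h,'slat o',o)
    print('top obs-pred',G([(106,217),(297,240)],260,130)-proj('top',[hl,hr]))
    print('scene',G([(630-400,262),(525-400,318)],270,130)-proj('scene',[hr,tr]))
B=np.array([[x,y,z] for x,z in((-13,45),(32,62),(58,74)) for y in(50,-50)],float)
t=G([(137,153),(298,177),(143,106),(305,131)],260,130)
s_=G([(597-400,289),(643-400,351),(635-400,217),(706-400,307),(672-400,191),(743-400,283)],270,130)
print('hood top obs-pred\n',t-proj('top',place(B[2:],HOOD)),'\nscene\n',s_[1:]-proj('scene',place(B,HOOD))[1:])
E
python3 fit2.py
```

```text
9.3 slat o [501.74 135.6  117.68]
top obs-pred [[ 0.6   1.48]
 [ 0.63 -0.58]]
scene [[-1.75 -0.63]
 [ 0.02 -2.37]]
6 slat o [500.83 135.6  120.86]
top obs-pred [[ 0.7   1.29]
 [ 0.54 -0.8 ]]
scene [[-1.38  0.37]
 [ 0.48 -1.4 ]]
hood top obs-pred
 [[0.67 0.85]
 [0.67 0.49]
 [0.57 0.33]
 [0.53 0.23]] 
scene
 [[ 0.58 -1.64]
 [ 0.23 -0.25]
 [-0.06 -2.39]
 [ 0.72 -0.6 ]
 [-0.29 -1.66]]
```

```bash
cat >> h.py <<'E'
def edge(img,n,P,Q,w=5,sgn=0,m=25):
    """find image edge near projected 3D line P-Q: returns offsets (px along normal) at m samples; sgn: brightness sign along normal"""
    from scipy.ndimage import map_coordinates
    g=cv2.cvtColor(img,cv2.COLOR_BGR2GRAY).astype(float)
    L=np.asarray(P)+np.linspace(.06,.94,m)[:,None]*(np.asarray(Q)-P)
    u=proj(n,L);d=u[-1]-u[0];nn=np.array([-d[1],d[0]])/np.linalg.norm(d)
    k=np.arange(-w,w+.01,.25);out=[]
    for c in u:
        xy=c+k[:,None]*nn; v=map_coordinates(g,[xy[:,1],xy[:,0]],order=1)
        D=np.gradient(np.convolve(np.pad(v,4,'edge'),np.ones(5)/5,'same')[4:-4]);D=D*sgn if sgn else abs(D)
        D=np.clip(D-D.max()*.5,0,None);i=D.argmax();lo,hi=max(0,i-5),i+6
        out.append((k[lo:hi]*D[lo:hi]).sum()/max(D[lo:hi].sum(),1e-9))
    x=np.linspace(.06,.94,m)-.5;out=np.array(out)
    ok=np.ones(m,bool)
    for _ in range(4):
        f=np.polyfit(x[ok],out[ok],1);e=abs(out-np.polyval(f,x));ok=e<max(.35,2*np.median(e))
    return f[1],f[0],e[ok].std(),ok.sum() # mid offset, change P->Q, px
E
python3 - <<'E'
from h import *
t=cv2.imread("pics/g2a.png");sc=cv2.imread("pics/g2b.png");t0=cv2.imread("pics/top0.png");s0=cv2.imread("pics/scene0.png")
p,r,s=st();Rs=r.as_matrix();Rs=np.c_[-Rs[:,0],Rs[:,1],-Rs[:,2]]
o=p-Rs@[-15,0,8];c=lambda P:np.asarray(P,float)@Rs.T+o
pr=lambda l,v:print(l,np.round(v,2))
pr('head top',edge(t,'top',c([37,55,4]),c([37,-55,4]),sgn=1))
pr('right scene',edge(sc,'scene',c([-37,-55,4]),c([37,-55,4])))
pr('head scene',edge(sc,'scene',c([37,0,4]),c([37,-55,4])))
for nm,im,n in(('top0',t0,'top'),('top2',t,'top'),('scene0',s0,'scene')):
  for x,z in((-13,45),(32,62),(58,74)):
    for dx,sg in((4,1),(-4,-1)):
        if nm=='top2' and x<0: continue
        pr((nm,x,dx),edge(im,n,hw(x+dx,48,z),hw(x+dx,-48,z),sgn=sg,w=3))
E
```

```text
head top [ 0.75  0.16  0.08 24.  ]
right scene [-0.96  0.75  0.07 22.  ]
head scene [1.3e-01 1.0e-02 9.0e-02 1.9e+01]
('top0', -13, 4) [ 0.03 -0.47  0.07 23.  ]
('top0', -13, -4) [ 0.19 -0.29  0.09 25.  ]
('top0', 32, 4) [ 0.11 -0.56  0.06 23.  ]
('top0', 32, -4) [ 0.28 -0.48  0.09 25.  ]
('top0', 58, 4) [ 0.15 -0.51  0.08 23.  ]
('top0', 58, -4) [ 0.6  -0.53  0.09 24.  ]
('top2', 32, 4) [ 0.08 -0.57  0.06 23.  ]
('top2', 32, -4) [ 0.31 -0.48  0.09 25.  ]
('top2', 58, 4) [ 0.12 -0.5   0.08 23.  ]
('top2', 58, -4) [ 0.63 -0.54  0.08 24.  ]
('scene0', -13, 4) [-0.99 -0.28  0.06 25.  ]
('scene0', -13, -4) [-0.51 -0.38  0.09 25.  ]
('scene0', 32, 4) [-0.95 -0.3   0.05 25.  ]
('scene0', 32, -4) [-0.46 -0.43  0.05 25.  ]
('scene0', 58, 4) [-0.75 -0.21  0.07 25.  ]
('scene0', 58, -4) [-0.05 -0.14  0.06 24.  ]
```

```bash
cat > yfit.py <<'E'
from h import *
import h
t=cv2.imread("pics/g2a.png");sc=cv2.imread("pics/g2b.png");t0=cv2.imread("pics/top0.png");s0=cv2.imread("pics/scene0.png")
h.HOOD=(555.5,126.5,-.117)
p,r,s=st();Rs=r.as_matrix();Rs=np.c_[-Rs[:,0],Rs[:,1],-Rs[:,2]]
o=p-Rs@[-15,0,8];c=lambda P:np.asarray(P,float)@Rs.T+o
pr=lambda l,v:print(l,np.round(v,2))
# normal n for lines head->tail(d down image): left-pointing
pr('slat L top',edge(t,'top',c([36,55,4]),c([10,55,4]),w=4,sgn=-1,m=12))
pr('slat R top',edge(t,'top',c([36,-55,4]),c([10,-55,4]),w=4,sgn=1,m=12))
for nm,im,n in(('top0',t0,'top'),('scene0',s0,'scene')):
  for x,z in((-13,45),(32,62),(58,74)):
    for y,sg in((50,-1),(-50,1)):
        pr((nm,x,y),edge(im,n,hw(x+3,y,z),hw(x-3,y,z),sgn=sg,w=4,m=7))
for n in CP: print(n,'px/mm in hood x,y,z',[np.round(proj(n,[hw(*(np.array([0,0,55])+10*e))])[0]/10-proj(n,[hw(0,0,55)])[0]/10,3) for e in np.eye(3)])
E
python3 yfit.py
```

```text
slat L top [-0.85  0.12  0.07 12.  ]
slat R top [-0.27  0.12  0.08 12.  ]
('top0', -13, 50) [-0.56 -0.42  0.03  7.  ]
('top0', -13, -50) [-0.69 -0.11  0.02  7.  ]
('top0', 32, 50) [-0.54 -0.13  0.02  7.  ]
('top0', 32, -50) [-0.29 -0.12  0.01  7.  ]
('top0', 58, 50) [-0.72 -0.25  0.01  7.  ]
('top0', 58, -50) [-0.61  0.77  0.04  7.  ]
('scene0', -13, 50) [ 1.14 -0.02  0.03  7.  ]
('scene0', -13, -50) [ 0.77 -0.39  0.06  7.  ]
('scene0', 32, 50) [ 0.78 -0.64  0.03  6.  ]
('scene0', 32, -50) [ 0.79 -0.66  0.03  7.  ]
('scene0', 58, 50) [ 0.86 -1.11  0.03  7.  ]
('scene0', 58, -50) [0.54 0.32 0.03 7.  ]
scene px/mm in hood x,y,z [array([ 0.417, -0.145]), array([-0.211, -0.293]), array([ 0.005, -0.336])]
top px/mm in hood x,y,z [array([ 0.071, -0.476]), array([-0.483, -0.071]), array([ 0.005, -0.081])]
```

```bash
sed -i 's/^HOOD=.*A=/HOOD=(555.5,126.5,-.117); A=/' h.py
python3 - <<'E'
from h import *
go(seat_tcp(SEAT['eaves'],-14,9.3,10,10),tool(HOOD[2],A))
E
```

```text
at [484.88 137.49 122.54] rot [-0.13 -0.25 -0.49] then trans [-1.65 -5.01 71.76] F [ 0.02 -0.57 -0.66] t 4.15 w 0.09693036718619914
```

Call:
{"name": "send_rows", "arguments": {"rows": [{"translation": [-1.5,-3,0],"rot": [0,-0.2,-0.5],"hand": 0},{"translation": [0,0,20],"rot": [0,0,0],"hand": 0},{"translation": [0,0,25],"rot": [0,0,0],"hand": 0},{"translation": [0,0,15],"rot": [0,0,0],"hand": 0},{"translation": [0,0,5],"rot": [0,0,0],"hand": 0},{"translation": [0,0,0],"rot": [0,0,0],"hand": 0},{"translation": [0,0,0],"rot": [0,0,0],"hand": 0},{"translation": [0,0,0],"rot": [0,0,0],"hand": 0}]}}

```text
clock: 4.82
eef_pos: [505.4, 133.3, 62.1]
ee_rot: [3.109, 0.283, 3.018]
ft_force: [0.5, -0.1, -0.8]
gripper_width: 0.1
gripper_force: 60.3
```

Run:
```python
from h import *
from rig import snapshot
go(seat_tcp(SEAT['eaves'],-14,9.3,10,0),tool(HOOD[2],A))
t=snapshot("top");sc=snapshot("scene")
cv2.imwrite("pics/g3.png",cv2.resize(np.hstack([t[130:250,260:380],sc[130:250,270:390]]),None,fx=3.333,fy=3.333,interpolation=cv2.INTER_CUBIC))
p,r,s=st();Rs=r.as_matrix();Rs=np.c_[-Rs[:,0],Rs[:,1],-Rs[:,2]]
o=p-Rs@[-15,0,8];c=lambda P:np.asarray(P,float)@Rs.T+o
pr=lambda l,v:print(l,np.round(v,2))
print(s['ee_rot'], 'hood frame origin',place(o-[HOOD[0],HOOD[1],0],(0,0,-HOOD[2])))
pr('head top',edge(t,'top',c([37,55,4]),c([37,-55,4]),sgn=1))
pr('slat L top',edge(t,'top',c([36,55,4]),c([10,55,4]),w=4,sgn=-1,m=12))
pr('slat R top',edge(t,'top',c([36,-55,4]),c([10,-55,4]),w=4,sgn=1,m=12))
```

```text
at [505.4  133.35  62.14] rot [-0.11  0.12 -0.09] then trans [ 1.64 -1.55 18.04] F [ 0.5  -0.14 -0.82] t 4.8167 w 0.09958945779655
[3.11 0.28 3.02] hood frame origin [-33.85   1.11  58.85]
head top [ 0.76  0.01  0.06 25.  ]
slat L top [-0.84  0.35  0.09 12.  ]
slat R top [-0.3   0.08  0.1  12.  ]
```

Call:
{"name": "send_rows", "arguments": {"rows": [{"translation": [1,-1.3,7],"rot": [-0.1,0.1,0],"hand": 0},{"translation": [0,0,5],"rot": [0,0,0],"hand": 0},{"translation": [0,0,1],"rot": [0,0,0],"hand": 0},{"translation": [0,0,0],"rot": [0,0,0],"hand": 0},{"translation": [0,0,0],"rot": [0,0,0],"hand": 0}]}}

```text
clock: 5.33
eef_pos: [507.0, 131.8, 47.6]
ee_rot: [3.108, 0.278, 3.018]
ft_force: [0.4, 0.4, -1.0]
gripper_width: 0.096
gripper_force: 60.4
```

Call:
{"name": "send_rows", "arguments": {"rows": [{"translation": [0,0,1],"rot": [0,0,0],"hand": 0},{"translation": [0,0,1],"rot": [0,0,0],"hand": 0},{"translation": [0,0,0],"rot": [0,0,0],"hand": 0},{"translation": [0,0,0],"rot": [0,0,0],"hand": 0}]}}

```text
clock: 5.67
eef_pos: [507.7, 131.9, 46.0]
ee_rot: [3.108, 0.279, 3.018]
ft_force: [0.2, -0.3, -0.8]
gripper_width: 0.098
gripper_force: 60.4
```

Call:
{"name": "send_rows", "arguments": {"rows": [{"translation": [0,0,1],"rot": [0,0,0],"hand": 0},{"translation": [0,0,1],"rot": [0,0,0],"hand": 0},{"translation": [0,0,0],"rot": [0,0,0],"hand": 0},{"translation": [0,0,0],"rot": [0,0,0],"hand": 0}]}}

```text
clock: 6.0
eef_pos: [508.2, 132.1, 44.5]
ee_rot: [3.108, 0.279, 3.018]
ft_force: [-4.0, 1.3, 4.0]
gripper_width: 0.1
gripper_force: 61.2
```

Call:
{"name": "send_rows", "arguments": {"rows": [{"translation": [0,0,1],"rot": [0,0,0],"hand": 0},{"translation": [0,0,0],"rot": [0,0,0],"hand": 0},{"translation": [0,0,0],"rot": [0,0,0],"hand": 0}]}}

```text
clock: 6.25
eef_pos: [508.4, 132.2, 43.9]
ee_rot: [3.108, 0.278, 3.018]
ft_force: [-7.5, 2.1, 9.0]
gripper_width: 0.097
gripper_force: 62.5
```

Call:
{"name": "send_rows", "arguments": {"rows": [{"translation": [2,0,-1],"rot": [0,0,0],"hand": 0},{"translation": [2,0,0],"rot": [0,0,0],"hand": 0},{"translation": [1,0,0],"rot": [0,0,0],"hand": 0},{"translation": [0,0,0],"rot": [0,0,0],"hand": 0},{"translation": [0,0,0],"rot": [0,0,0],"hand": 0}]}}

```text
clock: 6.67
eef_pos: [504.4, 132.6, 43.6]
ee_rot: [3.108, 0.281, 3.018]
ft_force: [1.6, 0.0, 4.5]
gripper_width: 0.095
gripper_force: 61.0
```

Call:
{"name": "send_rows", "arguments": {"rows": [{"translation": [1,0,0],"rot": [0,0,0],"hand": 0},{"translation": [1,0,0],"rot": [0,0,0],"hand": 0},{"translation": [0,0,0],"rot": [0,0,0],"hand": 0},{"translation": [0,0,0],"rot": [0,0,0],"hand": 0}]}}

```text
clock: 7.0
eef_pos: [502.1, 132.8, 42.7]
ee_rot: [3.108, 0.28, 3.018]
ft_force: [0.8, -0.1, 4.8]
gripper_width: 0.1
gripper_force: 61.2
```

```bash
cat > chk.py <<'E'
import sys
from h import *
from rig import snapshot
L=float(sys.argv[1]);xr=float(sys.argv[2]);h_=float(sys.argv[3])
go([0,0,0],tool(HOOD[2],A))
t=snapshot("top");sc=snapshot("scene");k=len(sys.argv)>4 and sys.argv[4]
if k: cv2.imwrite(f"pics/{k}_t.png",t);cv2.imwrite(f"pics/{k}_s.png",sc)
p,r,s=st();Rs=r.as_matrix();Rs=np.c_[-Rs[:,0],Rs[:,1],-Rs[:,2]]
o=p-Rs@[xr,0,h_];c=lambda P:np.asarray(P,float)@Rs.T+o
pr=lambda l,v:print(l,np.round(v,2))
print('slat origin in hood frame',place(o-[HOOD[0],HOOD[1],0],(0,0,-HOOD[2])))
e=L/2
pr('head top',edge(t,'top',c([e,55,4]),c([e,-55,4]),sgn=1))
pr('slat L top',edge(t,'top',c([e-1,55,4]),c([e-27,55,4]),w=4,sgn=-1,m=12))
pr('slat R top',edge(t,'top',c([e-1,-55,4]),c([e-27,-55,4]),w=4,sgn=1,m=12))
E
python3 chk.py 74 -15 9.3 e1
```

```text
at [502.08 132.75  42.74] rot [-0.04 -0.03 -0.1 ] then trans [ 475.19 -189.52  -99.04] F [ 0.81 -0.06  4.79] t 7.0 w 0.09981327457349405
slat origin in hood frame [-36.77   0.18  37.97]
head top [ 0.63 -0.19  0.07 23.  ]
slat L top [-0.8  -0.25  0.09 12.  ]
slat R top [-0.38  0.33  0.09 12.  ]
```

Call:
{"name": "send_rows", "arguments": {"rows": [{"translation": [1,0,0],"rot": [0,0,0],"hand": 0},{"translation": [1,0,0],"rot": [0,0,0],"hand": 0},{"translation": [0,0,0],"rot": [0,0,0],"hand": 0},{"translation": [0,0,0],"rot": [0,0,0],"hand": 0}]}}

```text
clock: 7.43
eef_pos: [500.0, 133.0, 42.1]
ee_rot: [3.108, 0.28, 3.018]
ft_force: [0.6, -0.2, 4.7]
gripper_width: 0.096
gripper_force: 61.3
```

Call:
{"name": "send_rows", "arguments": {"rows": [{"translation": [0.7,0,0],"rot": [0,0,0],"hand": 0},{"translation": [0,0,0],"rot": [0,0,0],"hand": 0},{"translation": [0,0,0],"rot": [0,0,0],"hand": 0}]}}

```text
clock: 7.68
eef_pos: [499.6, 133.0, 42.0]
ee_rot: [3.108, 0.28, 3.018]
ft_force: [1.7, -1.0, 5.6]
gripper_width: 0.098
gripper_force: 61.1
```

Call:
{"name": "send_rows", "arguments": {"rows": [{"translation": [0.7,0,0],"rot": [0,0,0],"hand": 0},{"translation": [0,0,0],"rot": [0,0,0],"hand": 0},{"translation": [0,0,0],"rot": [0,0,0],"hand": 0}]}}

```text
clock: 7.93
eef_pos: [499.4, 133.0, 42.0]
ee_rot: [3.108, 0.282, 3.018]
ft_force: [4.4, -1.5, 3.7]
gripper_width: 0.099
gripper_force: 60.8
```

Call:
{"name": "send_rows", "arguments": {"rows": [{"translation": [0.8,0,0],"rot": [0,0,0],"hand": 0},{"translation": [0,0,0],"rot": [0,0,0],"hand": 0},{"translation": [0,0,0],"rot": [0,0,0],"hand": 0}]}}

```text
clock: 8.18
eef_pos: [499.2, 133.0, 42.1]
ee_rot: [3.108, 0.283, 3.018]
ft_force: [7.3, -3.0, 3.0]
gripper_width: 0.097
gripper_force: 60.6
```

```bash
python3 chk.py 74 -15 9.3 e2
```

```text
at [499.25 133.04  42.13] rot [-0.03  0.14 -0.08] then trans [ 472.29 -189.47  -98.83] F [ 7.32 -3.05  2.99] t 8.1833 w 0.09740612556849051
slat origin in hood frame [-39.64   0.12  37.38]
head top [ 0.67 -0.21  0.08 24.  ]
slat L top [-0.79 -0.13  0.08 12.  ]
slat R top [-0.2  -0.22  0.09 11.  ]
```

Call:
{"name": "send_rows", "arguments": {"rows": [{"translation": [0,0,0],"rot": [0,0,0],"hand": 16},{"translation": [0,0,0],"rot": [0,0,0],"hand": 24},{"translation": [0,0,0],"rot": [0,0,0],"hand": 32},{"translation": [0,0,0],"rot": [0,0,0],"hand": 40},{"translation": [0,0,0],"rot": [0,0,0],"hand": 40},{"translation": [0,0,-10],"rot": [0,0,0],"hand": 40},{"translation": [0,0,-25],"rot": [0,0,0],"hand": 40},{"translation": [0,0,-35],"rot": [0,0,0],"hand": 40},{"translation": [0,0,-30],"rot": [0,0,0],"hand": 40},{"translation": [0,0,0],"rot": [0,0,0],"hand": 40},{"translation": [0,0,0],"rot": [0,0,0],"hand": 40}]}}

```text
clock: 9.2
eef_pos: [471.0, 133.7, 140.5]
ee_rot: [3.106, 0.284, 3.018]
ft_force: [0.2, -0.6, -0.6]
gripper_width: 0.466
gripper_force: 0.0
```

Run:
```python
from h import *
from rig import snapshot
# robot-frame estimate of mid: the same camera bias as eaves (fit 440.5,310.5 vs grip), refine by edges in the top picture
t0=cv2.imread("pics/top0.png")
for nm,q,L,pt in(('mid',(529,300.3,-.01),74,6.5),('ridge',(627.5,280.2,.125),54,9.1),('eaves',(440.5,310.5,.06),74,0)):
    pt=np.radians(pt);z=L/2*np.sin(pt) or 8
    c=lambda P:place(np.array([P],float),q,pt,z)[0];e=L/2
    for l,P,Q,s in(('head',(e,55,4),(e,-55,4),1),('L',(e,55,4),(-e,55,4),-1),('R',(e,-55,4),(-e,-55,4),1),('tail',(-e,55,4),(-e,-55,4),-1)):
        print(nm,l,np.round(edge(t0,'top',c(P),c(Q),sgn=s),2))
q=(529,300.3,-.01);go(rib(q,-15,4.2,np.radians(6.5),8),tool(q[2],np.radians(6.5)))
```

```text
mid head [ 0.29 -0.07  0.07 23.  ]
mid L [-0.62 -0.28  0.09 24.  ]
mid R [-0.2  -0.13  0.11 25.  ]
mid tail [1.0e-02 5.0e-02 1.0e-01 2.5e+01]
ridge head [ 0.53 -0.19  0.07 25.  ]
ridge L [-0.41 -0.23  0.09 25.  ]
ridge R [-2.0e-02 -9.0e-02  9.0e-02  2.5e+01]
ridge tail [ 0.37 -0.19  0.09 25.  ]
eaves head [4.9e-01 1.0e-02 7.0e-02 2.5e+01]
eaves L [-0.63 -0.08  0.   25.  ]
eaves R [-0.17 -0.    0.05 25.  ]
eaves tail [ 0.12  0.12  0.07 21.  ]
at [470.99 133.73 140.46] rot [ 0.67  9.9  -6.22] then trans [-25.55 166.98 133.95] F [ 0.18 -0.58 -0.55] t 9.2 w 0.4656254404579542
```

Call:
{"name": "send_rows", "arguments": {"rows": [{"translation": [0,0,0],"rot": [0.3,5,-3.1],"hand": 40},{"translation": [0,0,0],"rot": [0.3,4.9,-3.1],"hand": 40},{"translation": [-4,27,0],"rot": [0,0,0],"hand": 40},{"translation": [-6,40,0],"rot": [0,0,0],"hand": 40},{"translation": [-6,40,0],"rot": [0,0,0],"hand": 40},{"translation": [-5.5,35,0],"rot": [0,0,0],"hand": 40},{"translation": [-4,25,0],"rot": [0,0,0],"hand": 40},{"translation": [0,0,20],"rot": [0,0,0],"hand": 40},{"translation": [0,0,35],"rot": [0,0,0],"hand": 40},{"translation": [0,0,20],"rot": [0,0,0],"hand": 40},{"translation": [0,0,5],"rot": [0,0,0],"hand": 40},{"translation": [0,0,0],"rot": [0,0,0],"hand": 40},{"translation": [0,0,0],"rot": [0,0,0],"hand": 40}]}}

```text
clock: 10.28
eef_pos: [505.5, 299.9, 60.4]
ee_rot: [3.141, 0.107, 3.131]
ft_force: [-0.5, 0.8, 0.0]
gripper_width: 0.471
gripper_force: 0.0
```

Run:
```python
from h import *
q=(529,300.3,-.01);go(rib(q,-15,4.2,np.radians(6.5),10),tool(q[2],np.radians(6.5)))
from rig import snapshot
# check seated eaves slat: seat pose in hood
import h
t=snapshot("top");
c=lambda P:hw(-40.7+P[0]*np.cos(A)-P[2]*np.sin(A),P[1],36.5+P[0]*np.sin(A)+P[2]*np.cos(A))
for l,P,Q,s in(('head',(37,55,4),(37,-55,4),1),('L',(37,55,4),(-37,55,4),-1),('R',(37,-55,4),(-37,-55,4),1),('tail',(-37,55,4),(-37,-55,4),-1)):
    print(l,np.round(edge(t,'top',c(P),c(Q),sgn=s),2))
```

```text
at [505.45 299.85  60.42] rot [-0.02 -0.36 -0.04] then trans [-2.02  0.62 48.53] F [-0.51  0.78  0.04] t 10.2833 w 0.4711463437803453
head [-0.06 -0.16  0.1  25.  ]
L [-0.74 -0.01  0.08 24.  ]
R [-0.23  0.04  0.09 25.  ]
tail [-0.29 -0.01  0.08 25.  ]
```

Call:
{"name": "send_rows", "arguments": {"rows": [{"translation": [-2,0.6,20],"rot": [0,-0.3,0],"hand": 40},{"translation": [0,0,18],"rot": [0,0,0],"hand": 40},{"translation": [0,0,8],"rot": [0,0,0],"hand": 40},{"translation": [0,0,2],"rot": [0,0,0],"hand": 40},{"translation": [0,0,0],"rot": [0,0,0],"hand": 30},{"translation": [0,0,0],"rot": [0,0,0],"hand": 20},{"translation": [0,0,0],"rot": [0,0,0],"hand": 10},{"translation": [0,0,0],"rot": [0,0,0],"hand": 0},{"translation": [0,0,0],"rot": [0,0,0],"hand": 0},{"translation": [0,0,0],"rot": [0,0,0],"hand": 0},{"translation": [0,0,0],"rot": [0,0,0],"hand": 0}]}}

```text
clock: 11.25
eef_pos: [513.8, 301.1, 14.8]
ee_rot: [3.139, 0.115, 3.131]
ft_force: [-1.5, -1.1, 6.0]
gripper_width: 0.092
gripper_force: 60.4
```

Run:
```python
from h import *
q=(529,300.3,-.01);pt=np.radians(6.5)
p,r,s=st();print('TCP in slat frame',Ro.from_euler("zyx",[q[2],-pt,0]).inv().apply(p-[q[0],q[1],4.2]))
go(seat_tcp(SEAT['mid'],-15,10,9,60),tool(HOOD[2],A))
```

```text
TCP in slat frame [-13.91109086   0.6965503   12.24338908]
at [513.8  301.14  14.79] rot [-0.55 -9.59  6.08] then trans [ -68.87 -165.28  -94.3 ] F [-1.51 -1.12  6.01] t 11.25 w 0.09198419944915857
```

Call:
{"name": "send_rows", "arguments": {"rows": [{"translation": [0,0,-10],"rot": [0,0,0],"hand": 0},{"translation": [0,0,-25],"rot": [0,0,0],"hand": 0},{"translation": [0,0,-35],"rot": [0,0,0],"hand": 0},{"translation": [0,0,-35],"rot": [0,0,0],"hand": 0},{"translation": [0,0,-10],"rot": [-0.2,-4.8,3],"hand": 0},{"translation": [0,0,0],"rot": [-0.3,-4.8,3.1],"hand": 0},{"translation": [-6,-30,0],"rot": [0,0,0],"hand": 0},{"translation": [-8,-38,0],"rot": [0,0,0],"hand": 0},{"translation": [-8,-38,0],"rot": [0,0,0],"hand": 0},{"translation": [-8,-35,0],"rot": [0,0,0],"hand": 0},{"translation": [-4,-16,0],"rot": [0,0,0],"hand": 0},{"translation": [0,0,0],"rot": [0,0,0],"hand": 0},{"translation": [0,0,0],"rot": [0,0,0],"hand": 0}]}}

```text
clock: 12.33
eef_pos: [514.4, 139.9, 132.1]
ee_rot: [3.109, 0.279, 3.018]
ft_force: [0.5, 0.2, -1.8]
gripper_width: 0.094
gripper_force: 59.5
```

```bash
python3 - <<'E'
from h import *
go(seat_tcp(SEAT['mid'],-13.9,12.2,9,12),tool(HOOD[2],A))
E
python3 chk.py 74 -13.9 12.2
```

```text
at [514.4  139.91 132.07] rot [-0.13 -0.09 -0.13] then trans [-18.17 -10.53  63.93] F [ 0.48  0.18 -1.76] t 12.3333 w 0.09385650741803701
at [514.4  139.91 132.07] rot [-0.13 -0.09 -0.13] then trans [ 510.87 -200.92  -16.69] F [ 0.48  0.18 -1.76] t 12.3333 w 0.09385650741803701
slat origin in hood frame [-25.85  10.16 124.03]
head top [-0.25  0.22  0.07 24.  ]
slat L top [-1.4  -0.23  0.06 12.  ]
slat R top [-1.01  0.27  0.09 12.  ]
```

Call:
{"name": "send_rows", "arguments": {"rows": [{"translation": [-18,-9.5,0],"rot": [-0.1,-0.1,-0.1],"hand": 0},{"translation": [0,0,20],"rot": [0,0,0],"hand": 0},{"translation": [0,0,25],"rot": [0,0,0],"hand": 0},{"translation": [0,0,14],"rot": [0,0,0],"hand": 0},{"translation": [0,0,4],"rot": [0,0,0],"hand": 0},{"translation": [0,0,0],"rot": [0,0,0],"hand": 0},{"translation": [0,0,0],"rot": [0,0,0],"hand": 0},{"translation": [0,0,0],"rot": [0,0,0],"hand": 0}]}}

```text
clock: 13.1
eef_pos: [549.0, 129.9, 77.5]
ee_rot: [3.108, 0.283, 3.022]
ft_force: [0.5, 0.7, -0.1]
gripper_width: 0.094
gripper_force: 59.5
```

```bash
python3 - <<'E'
from h import *
go(seat_tcp(SEAT['mid'],-13.9,12.2,9,0),tool(HOOD[2],A))
E
python3 chk.py 74 -13.9 12.2
```

```text
at [548.99 129.86  77.47] rot [0.03 0.12 0.15] then trans [ 0.84 -3.03 13.84] F [ 0.5   0.68 -0.14] t 13.1 w 0.09384630852836691
at [548.99 129.86  77.47] rot [0.03 0.12 0.15] then trans [ 529.9  -193.03  -78.77] F [ 0.5   0.68 -0.14] t 13.1 w 0.09384630852836691
slat origin in hood frame [ 9.97  2.69 69.77]
head top [-0.15  0.03  0.1  21.  ]
slat L top [-0.54  0.17  0.06 12.  ]
slat R top [-0.13  0.01  0.09  9.  ]
```

Call:
{"name": "send_rows", "arguments": {"rows": [{"translation": [0,-2.7,0],"rot": [0,0.1,0.1],"hand": 0},{"translation": [0,0,0],"rot": [0,0,0],"hand": 0},{"translation": [0,0,0],"rot": [0,0,0],"hand": 0},{"translation": [0,0,0],"rot": [0,0,0],"hand": 0}]}}

```text
clock: 13.53
eef_pos: [548.1, 126.3, 76.2]
ee_rot: [3.108, 0.279, 3.02]
ft_force: [-0.1, 0.6, -1.0]
gripper_width: 0.098
gripper_force: 59.5
```

```bash
python3 chk.py 74 -13.9 12.2; python3 chk.py 74 -13.9 12.2 m1
```

```text
at [548.06 126.3   76.21] rot [-0.02 -0.08 -0.01] then trans [ 529.07 -189.36  -79.72] F [-0.14  0.57 -1.01] t 13.5333 w 0.09806344628259857
slat origin in hood frame [ 9.28 -0.69 68.13]
head top [-0.26  0.01  0.1  24.  ]
slat L top [-0.68 -0.06  0.06 12.  ]
slat R top [-0.18  0.39  0.07  9.  ]
at [547.99 126.36  76.03] rot [-0.02 -0.09 -0.  ] then trans [ 528.95 -189.4   -79.88] F [-0.2  -0.41 -1.19] t 13.6333 w 0.09604006608783285
slat origin in hood frame [ 9.26 -0.64 68.06]
head top [-0.16 -0.02  0.1  25.  ]
slat L top [-0.65 -0.05  0.07 12.  ]
slat R top [-0.22  0.45  0.08 10.  ]
```

Call:
{"name": "send_rows", "arguments": {"rows": [{"translation": [0,0.4,5],"rot": [0,0,0],"hand": 0},{"translation": [0,0,4],"rot": [0,0,0],"hand": 0},{"translation": [0,0,1],"rot": [0,0,0],"hand": 0},{"translation": [0,0,0],"rot": [0,0,0],"hand": 0},{"translation": [0,0,0],"rot": [0,0,0],"hand": 0},{"translation": [0,0,0],"rot": [0,0,0],"hand": 0}]}}

```text
clock: 14.23
eef_pos: [550.8, 126.9, 66.3]
ee_rot: [3.108, 0.279, 3.02]
ft_force: [1.0, 0.7, -1.2]
gripper_width: 0.101
gripper_force: 59.5
```

Call:
{"name": "send_rows", "arguments": {"rows": [{"translation": [0,0,1],"rot": [0,0,0],"hand": 0},{"translation": [0,0,0.5],"rot": [0,0,0],"hand": 0},{"translation": [0,0,0],"rot": [0,0,0],"hand": 0},{"translation": [0,0,0],"rot": [0,0,0],"hand": 0}]}}

```text
clock: 14.57
eef_pos: [551.4, 126.9, 65.2]
ee_rot: [3.108, 0.279, 3.02]
ft_force: [-0.2, 0.0, 0.3]
gripper_width: 0.096
gripper_force: 59.6
```

Call:
{"name": "send_rows", "arguments": {"rows": [{"translation": [0,0,0.8],"rot": [0,0,0],"hand": 0},{"translation": [0,0,0],"rot": [0,0,0],"hand": 0},{"translation": [0,0,0],"rot": [0,0,0],"hand": 0}]}}

```text
clock: 14.82
eef_pos: [551.6, 127.0, 64.6]
ee_rot: [3.108, 0.279, 3.02]
ft_force: [-2.5, 1.7, 2.9]
gripper_width: 0.097
gripper_force: 60.1
```

```bash
python3 chk.py 74 -13.9 12.2
```

```text
at [551.64 126.97  64.59] rot [-0.01 -0.08  0.  ] then trans [ 529.19 -190.04  -91.87] F [-2.55  1.74  2.93] t 14.8167 w 0.09696524376827509
slat origin in hood frame [12.81  0.39 56.69]
head top [-0.24 -0.04  0.08 23.  ]
slat L top [-0.76  0.11  0.07 12.  ]
slat R top [-0.15  1.12  0.1   8.  ]
```

Call:
{"name": "send_rows", "arguments": {"rows": [{"translation": [2,-0.2,0],"rot": [0,0,0],"hand": 0},{"translation": [2,0,0],"rot": [0,0,0],"hand": 0},{"translation": [2,0,0],"rot": [0,0,0],"hand": 0},{"translation": [1,0,0],"rot": [0,0,0],"hand": 0},{"translation": [0,0,0],"rot": [0,0,0],"hand": 0},{"translation": [0,0,0],"rot": [0,0,0],"hand": 0}]}}

```text
clock: 15.42
eef_pos: [545.0, 127.4, 62.6]
ee_rot: [3.108, 0.28, 3.02]
ft_force: [0.5, 0.1, 4.7]
gripper_width: 0.099
gripper_force: 60.1
```

Call:
{"name": "send_rows", "arguments": {"rows": [{"translation": [1,0,0],"rot": [0,0,0],"hand": 0},{"translation": [0.7,0,0],"rot": [0,0,0],"hand": 0},{"translation": [0,0,0],"rot": [0,0,0],"hand": 0},{"translation": [0,0,0],"rot": [0,0,0],"hand": 0}]}}

```text
clock: 15.75
eef_pos: [543.4, 127.7, 62.0]
ee_rot: [3.108, 0.28, 3.02]
ft_force: [0.2, 0.2, 5.3]
gripper_width: 0.097
gripper_force: 60.2
```

Call:
{"name": "send_rows", "arguments": {"rows": [{"translation": [0.7,0,0],"rot": [0,0,0],"hand": 0},{"translation": [0,0,0],"rot": [0,0,0],"hand": 0},{"translation": [0,0,0],"rot": [0,0,0],"hand": 0}]}}

```text
clock: 16.0
eef_pos: [542.7, 127.8, 61.8]
ee_rot: [3.108, 0.28, 3.02]
ft_force: [0.6, -0.2, 3.8]
gripper_width: 0.099
gripper_force: 60.3
```

Call:
{"name": "send_rows", "arguments": {"rows": [{"translation": [0.7,0,0],"rot": [0,0,0],"hand": 0},{"translation": [0,0,0],"rot": [0,0,0],"hand": 0},{"translation": [0,0,0],"rot": [0,0,0],"hand": 0}]}}

```text
clock: 16.25
eef_pos: [542.5, 127.8, 61.8]
ee_rot: [3.108, 0.281, 3.02]
ft_force: [4.1, -1.4, 3.1]
gripper_width: 0.095
gripper_force: 59.9
```

Call:
{"name": "send_rows", "arguments": {"rows": [{"translation": [0.7,0,0],"rot": [0,0,0],"hand": 0},{"translation": [0,0,0],"rot": [0,0,0],"hand": 0},{"translation": [0,0,0],"rot": [0,0,0],"hand": 0}]}}

```text
clock: 16.5
eef_pos: [542.4, 127.8, 61.9]
ee_rot: [3.108, 0.282, 3.02]
ft_force: [6.7, -1.5, 1.9]
gripper_width: 0.096
gripper_force: 59.7
```

Call:
{"name": "send_rows", "arguments": {"rows": [{"translation": [0.7,0,0],"rot": [0,0,0],"hand": 0},{"translation": [0,0,0],"rot": [0,0,0],"hand": 0},{"translation": [0,0,0],"rot": [0,0,0],"hand": 0}]}}

```text
clock: 16.75
eef_pos: [542.3, 127.8, 62.0]
ee_rot: [3.108, 0.284, 3.02]
ft_force: [8.6, -1.6, 1.6]
gripper_width: 0.098
gripper_force: 59.5
```

```bash
python3 chk.py 74 -13.9 12.2
```

```text
at [542.33 127.79  62.04] rot [0.01 0.17 0.01] then trans [ 519.51 -189.73  -91.73] F [ 8.57 -1.56  1.64] t 16.75 w 0.09784894766355968
slat origin in hood frame [ 3.51  0.08 54.22]
head top [-0.18 -0.43  0.1  25.  ]
slat L top [-0.78 -0.27  0.08 12.  ]
slat R top [-0.25  0.35  0.09  9.  ]
```

Snug against the third bar and centred. Release and back off, then go to slat_ridge.

Call:
{"name": "send_rows", "arguments": {"rows": [{"translation": [0,0,0],"rot": [0,0,0],"hand": 16},{"translation": [0,0,0],"rot": [0,0,0],"hand": 24},{"translation": [0,0,0],"rot": [0,0,0],"hand": 32},{"translation": [0,0,0],"rot": [0,0,0],"hand": 40},{"translation": [0,0,0],"rot": [0,0,0],"hand": 40},{"translation": [0,0,-10],"rot": [0,0,0],"hand": 40},{"translation": [0,0,-25],"rot": [0,0,0],"hand": 40},{"translation": [0,0,-35],"rot": [0,0,0],"hand": 40},{"translation": [0,0,-30],"rot": [0,0,0],"hand": 40},{"translation": [0,0,0],"rot": [0,0,0],"hand": 40},{"translation": [0,0,0],"rot": [0,0,0],"hand": 40}]}}

```text
clock: 17.77
eef_pos: [513.8, 128.4, 160.6]
ee_rot: [3.106, 0.285, 3.02]
ft_force: [0.3, -0.2, -0.1]
gripper_width: 0.47
gripper_force: 0.0
```

Run:
```python
from h import *
q=(627.2,280.3,.125);pt=np.radians(9.1);go(rib(q,-10,4.3,pt,50),tool(q[2],pt))
```

```text
at [513.85 128.39 160.58] rot [  0.02   7.34 -13.84] then trans [-95.47 139.85 122.24] F [ 0.35 -0.2  -0.13] t 17.7667 w 0.4700132102240789
```

Call:
{"name": "send_rows", "arguments": {"rows": [{"translation": [0,0,0],"rot": [0,2.5,-4.6],"hand": 40},{"translation": [0,0,0],"rot": [0,2.4,-4.6],"hand": 40},{"translation": [0,0,0],"rot": [0,2.4,-4.6],"hand": 40},{"translation": [-15,22,0],"rot": [0,0,0],"hand": 40},{"translation": [-22,33,0],"rot": [0,0,0],"hand": 40},{"translation": [-22,33,0],"rot": [0,0,0],"hand": 40},{"translation": [-22,30,0],"rot": [0,0,0],"hand": 40},{"translation": [-14,22,0],"rot": [0,0,0],"hand": 40},{"translation": [0,0,25],"rot": [0,0,0],"hand": 40},{"translation": [0,0,35],"rot": [0,0,0],"hand": 40},{"translation": [0,0,35],"rot": [0,0,0],"hand": 40},{"translation": [0,0,20],"rot": [0,0,0],"hand": 40},{"translation": [0,0,0],"rot": [0,0,0],"hand": 40},{"translation": [0,0,0],"rot": [0,0,0],"hand": 40},{"translation": [0,0,0],"rot": [0,0,0],"hand": 40}]}}

```text
clock: 19.02
eef_pos: [606.8, 278.8, 56.0]
ee_rot: [-3.122, 0.154, -3.016]
ft_force: [0.3, -0.6, 0.6]
gripper_width: 0.465
gripper_force: 0.0
```

Run:
```python
from h import *
q=(627.2,280.3,.125);pt=np.radians(9.1);go(rib(q,-10,4.3,pt,10),tool(q[2],pt))
from rig import snapshot
t=snapshot("top");cv2.imwrite("pics/m2_t.png",t)
for nm,S in(('eaves',(-40.7,36.5)),('mid',(4.3,53.5))):
  c=lambda P:hw(S[0]+P[0]*np.cos(A)-P[2]*np.sin(A),P[1],S[1]+P[0]*np.sin(A)+P[2]*np.cos(A))
  for l,P,Q,s in(('head',(37,55,4),(37,-55,4),1),('L',(37,55,4),(-10,55,4),-1),('R',(37,-55,4),(-10,-55,4),1),('tail',(-37,55,4),(-37,-55,4),-1)):
    print(nm,l,np.round(edge(t,'top',c(P),c(Q),sgn=s,w=4),2))
```

```text
at [606.82 278.82  56.02] rot [ 0.02 -0.23 -0.05] then trans [-2.03 -0.02 44.29] F [ 0.32 -0.58  0.62] t 19.0167 w 0.4647838084447768
eaves head [-0.74 -3.92  0.79 18.  ]
eaves L [-0.75  0.15  0.09 24.  ]
eaves R [-0.27  0.21  0.09 25.  ]
eaves tail [-0.28  0.04  0.07 24.  ]
mid head [ 0.01 -0.07  0.09 24.  ]
mid L [-0.8  -0.16  0.1  25.  ]
mid R [-0.34  0.09  0.1  25.  ]
mid tail [-0.91  0.04  0.11 17.  ]
```

Call:
{"name": "send_rows", "arguments": {"rows": [{"translation": [-2,0,18],"rot": [0,-0.2,0],"hand": 40},{"translation": [0,0,16],"rot": [0,0,0],"hand": 40},{"translation": [0,0,7],"rot": [0,0,0],"hand": 40},{"translation": [0,0,2],"rot": [0,0,0],"hand": 40},{"translation": [0,0,0],"rot": [0,0,0],"hand": 30},{"translation": [0,0,0],"rot": [0,0,0],"hand": 20},{"translation": [0,0,0],"rot": [0,0,0],"hand": 10},{"translation": [0,0,0],"rot": [0,0,0],"hand": 0},{"translation": [0,0,0],"rot": [0,0,0],"hand": 0},{"translation": [0,0,0],"rot": [0,0,0],"hand": 0},{"translation": [0,0,0],"rot": [0,0,0],"hand": 0}]}}

```text
clock: 19.98
eef_pos: [615.9, 279.4, 14.8]
ee_rot: [-3.123, 0.158, -3.016]
ft_force: [-1.7, -0.8, 5.9]
gripper_width: 0.096
gripper_force: 60.3
```

```bash
sed -i "s/'ridge':None/'ridge':(49.2,71)/" h.py
python3 - <<'E'
from h import *
q=(627.2,280.3,.125);pt=np.radians(9.1)
p,r,s=st();print('TCP in slat frame',Ro.from_euler("zyx",[q[2],-pt,0]).inv().apply(p-[q[0],q[1],4.3]))
print("seat ridge", 62-23*np.cos(A), 74+.7-23*np.sin(A))
go(hw(0,0,0),tool(HOOD[2],A))
E
```

```text
TCP in slat frame [-9.52647462  0.24337599 12.10731519]
seat ridge 39.91324522943031 68.28320456109773
at [615.92 279.35  14.76] rot [ 0.08 -7.08 13.79] then trans [  43.87 -159.06   -2.69] F [-1.66 -0.78  5.94] t 19.9833 w 0.0957121274689551
```

Call:
{"name": "send_rows", "arguments": {"rows": [{"translation": [0,0,-10],"rot": [0,0,0],"hand": 0},{"translation": [0,0,-25],"rot": [0,0,0],"hand": 0},{"translation": [0,0,-35],"rot": [0,0,0],"hand": 0},{"translation": [0,0,-35],"rot": [0,0,0],"hand": 0},{"translation": [0,0,-35],"rot": [0,0,0],"hand": 0},{"translation": [0,0,-10],"rot": [0,-2.3,4.6],"hand": 0},{"translation": [0,0,0],"rot": [0,-2.4,4.6],"hand": 0},{"translation": [0,0,0],"rot": [0.1,-2.4,4.6],"hand": 0},{"translation": [0,0,0],"rot": [0,0,0],"hand": 0}]}}

```text
clock: 20.73
eef_pos: [589.9, 278.8, 161.0]
ee_rot: [3.11, 0.279, 3.02]
ft_force: [-0.1, 0.6, -0.7]
gripper_width: 0.096
gripper_force: 59.3
```

```bash
sed -i "s/'ridge':(49.2,71)/'ridge':(39.8,68.2)/" h.py
python3 - <<'E'
from h import *
go(seat_tcp(SEAT['ridge'],-9.5,12.1,6,12),tool(HOOD[2],A))
E
```

```text
at [589.85 278.83 160.99] rot [-0.11 -0.12 -0.02] then trans [   6.   -157.58   66.47] F [-0.12  0.57 -0.74] t 20.7333 w 0.09570950788331252
```

Call:
{"name": "send_rows", "arguments": {"rows": [{"translation": [0,-25,0],"rot": [-0.1,-0.1,0],"hand": 0},{"translation": [2,-38,0],"rot": [0,0,0],"hand": 0},{"translation": [2,-38,0],"rot": [0,0,0],"hand": 0},{"translation": [2,-36,0],"rot": [0,0,0],"hand": 0},{"translation": [0,-20,0],"rot": [0,0,0],"hand": 0},{"translation": [0,0,20],"rot": [0,0,0],"hand": 0},{"translation": [0,0,25],"rot": [0,0,0],"hand": 0},{"translation": [0,0,13],"rot": [0,0,0],"hand": 0},{"translation": [0,0,5],"rot": [0,0,0],"hand": 0},{"translation": [0,0,0],"rot": [0,0,0],"hand": 0},{"translation": [0,0,0],"rot": [0,0,0],"hand": 0},{"translation": [0,0,0],"rot": [0,0,0],"hand": 0},{"translation": [0,0,0],"rot": [0,0,0],"hand": 0}]}}

```text
clock: 21.82
eef_pos: [586.5, 124.1, 95.4]
ee_rot: [3.107, 0.283, 3.02]
ft_force: [-1.2, -0.1, 0.0]
gripper_width: 0.097
gripper_force: 59.3
```

```bash
python3 - <<'E'
from h import *
go(seat_tcp(SEAT['ridge'],-9.5,12.1,6,0),tool(HOOD[2],A))
E
python3 chk.py 54 -9.5 12.1 r1
python3 - <<'E'
import cv2,numpy as np
t=cv2.imread("pics/r1_t.png");s=cv2.imread("pics/r1_s.png")
cv2.imwrite("pics/r1.png",cv2.resize(np.hstack([t[130:230,280:380],s[150:250,290:390]]),None,fx=4,fy=4,interpolation=cv2.INTER_CUBIC))
E
```

```text
at [586.53 124.1   95.4 ] rot [0.04 0.12 0.04] then trans [ 2.69 -1.79 16.41] F [-1.16 -0.06  0.04] t 21.8167 w 0.09681087963026198
at [586.53 124.1   95.4 ] rot [0.04 0.12 0.04] then trans [ 571.34 -192.11  -72.02] F [-1.16 -0.06  0.04] t 21.8167 w 0.09681087963026198
slat origin in hood frame [43.38  1.48 86.15]
head top [-0.33 -2.12  0.29 18.  ]
slat L top [-0.46  0.08  0.05 12.  ]
slat R top [ 2.95 -2.88  0.11 11.  ]
```

View pics/r1.png

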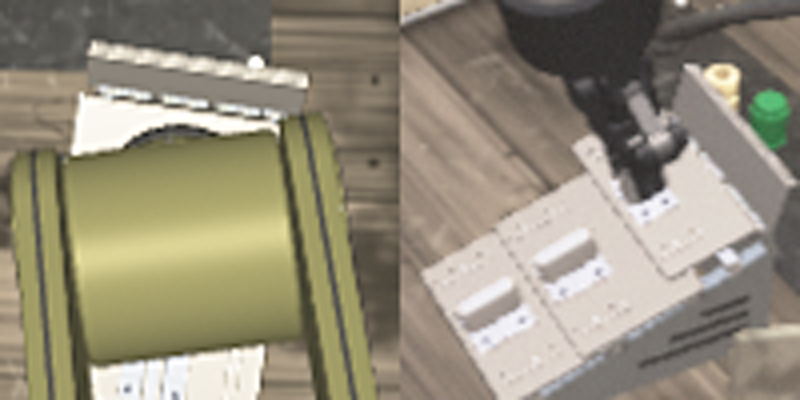

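The slat hangs over the fourth bar, clear of the flap, which is upright. The first two slats lie square and lapped.

Call:
{"name": "send_rows", "arguments": {"rows": [{"translation": [2.5,-1.6,0],"rot": [0,0.1,0],"hand": 0},{"translation": [0,0,5],"rot": [0,0,0],"hand": 0},{"translation": [0,0,5],"rot": [0,0,0],"hand": 0},{"translation": [0,0,0],"rot": [0,0,0],"hand": 0},{"translation": [0,0,0],"rot": [0,0,0],"hand": 0},{"translation": [0,0,0],"rot": [0,0,0],"hand": 0},{"translation": [0,0,0],"rot": [0,0,0],"hand": 0}]}}

```text
clock: 22.5
eef_pos: [586.0, 122.4, 83.5]
ee_rot: [3.108, 0.279, 3.02]
ft_force: [-0.3, -0.1, -0.5]
gripper_width: 0.097
gripper_force: 59.3
```

```bash
python3 - <<'E'
from h import *
go(seat_tcp(SEAT['ridge'],-9.5,12.1,6,0),tool(HOOD[2],A))
E
python3 chk.py 54 -9.5 12.1
```

```text
at [586.04 122.37  83.53] rot [ 0.  -0.1  0. ] then trans [-0.86  0.38  5.14] F [-0.32 -0.13 -0.47] t 22.5 w 0.09719526548836303
at [586.04 122.37  83.53] rot [ 0.  -0.1  0. ] then trans [ 567.78 -189.95  -83.29] F [-0.32 -0.13 -0.47] t 22.5 w 0.09719526548836303
slat origin in hood frame [43.36 -0.17 74.69]
head top [-0.09 -0.19  0.09 20.  ]
slat L top [-0.56  0.07  0.05 12.  ]
slat R top [ 2.6  -2.79  0.09  9.  ]
```

Call:
{"name": "send_rows", "arguments": {"rows": [{"translation": [0,-0.2,2.5],"rot": [0,0,0],"hand": 0},{"translation": [0,0,1.5],"rot": [0,0,0],"hand": 0},{"translation": [0,0,0],"rot": [0,0,0],"hand": 0},{"translation": [0,0,0],"rot": [0,0,0],"hand": 0},{"translation": [0,0,0],"rot": [0,0,0],"hand": 0}]}}

```text
clock: 23.02
eef_pos: [587.3, 122.2, 80.0]
ee_rot: [3.108, 0.28, 3.02]
ft_force: [-0.4, 0.8, 1.4]
gripper_width: 0.095
gripper_force: 59.6
```

Call:
{"name": "send_rows", "arguments": {"rows": [{"translation": [0,0,1],"rot": [0,0,0],"hand": 0},{"translation": [0,0,0],"rot": [0,0,0],"hand": 0},{"translation": [0,0,0],"rot": [0,0,0],"hand": 0}]}}

```text
clock: 23.27
eef_pos: [587.6, 122.3, 79.4]
ee_rot: [3.107, 0.28, 3.02]
ft_force: [-2.1, 0.2, 6.3]
gripper_width: 0.099
gripper_force: 60.1
```

Call:
{"name": "send_rows", "arguments": {"rows": [{"translation": [0,0,0.8],"rot": [0,0,0],"hand": 0},{"translation": [0,0,0],"rot": [0,0,0],"hand": 0},{"translation": [0,0,0],"rot": [0,0,0],"hand": 0}]}}

```text
clock: 23.52
eef_pos: [587.8, 122.5, 79.0]
ee_rot: [3.107, 0.279, 3.02]
ft_force: [-4.6, 2.5, 7.9]
gripper_width: 0.097
gripper_force: 60.6
```

Call:
{"name": "send_rows", "arguments": {"rows": [{"translation": [1.5,0,-0.7],"rot": [0,0,0],"hand": 0},{"translation": [1.5,0,0],"rot": [0,0,0],"hand": 0},{"translation": [0.5,0,0],"rot": [0,0,0],"hand": 0},{"translation": [0,0,0],"rot": [0,0,0],"hand": 0},{"translation": [0,0,0],"rot": [0,0,0],"hand": 0},{"translation": [0,0,0],"rot": [0,0,0],"hand": 0}]}}

```text
clock: 24.02
eef_pos: [585.2, 122.6, 78.8]
ee_rot: [3.107, 0.282, 3.02]
ft_force: [-0.0, -0.2, 5.2]
gripper_width: 0.099
gripper_force: 60.1
```

Call:
{"name": "send_rows", "arguments": {"rows": [{"translation": [0.8,0,0],"rot": [0,0,0],"hand": 0},{"translation": [0.7,0,0],"rot": [0,0,0],"hand": 0},{"translation": [0,0,0],"rot": [0,0,0],"hand": 0},{"translation": [0,0,0],"rot": [0,0,0],"hand": 0}]}}

```text
clock: 24.35
eef_pos: [583.7, 122.7, 78.3]
ee_rot: [3.107, 0.282, 3.02]
ft_force: [0.5, 0.4, 5.3]
gripper_width: 0.1
gripper_force: 60.1
```

Call:
{"name": "send_rows", "arguments": {"rows": [{"translation": [0.7,0,0],"rot": [0,0,0],"hand": 0},{"translation": [0,0,0],"rot": [0,0,0],"hand": 0},{"translation": [0,0,0],"rot": [0,0,0],"hand": 0}]}}

```text
clock: 24.6
eef_pos: [583.1, 122.8, 78.1]
ee_rot: [3.107, 0.282, 3.02]
ft_force: [1.0, -0.1, 5.7]
gripper_width: 0.093
gripper_force: 60.1
```

```bash
python3 chk.py 54 -9.5 12.1
```

```text
at [583.08 122.77  78.14] rot [0.02 0.07 0.03] then trans [ 563.42 -189.84  -87.64] F [ 0.99 -0.13  5.75] t 24.6 w 0.09327749326318666
slat origin in hood frame [40.33 -0.09 69.18]
head top [-0.07 -0.15  0.09 20.  ]
slat L top [-0.56  0.02  0.05 12.  ]
slat R top [ 3.08 -2.45  0.11 12.  ]
```

Call:
{"name": "send_rows", "arguments": {"rows": [{"translation": [0.7,-0.3,0],"rot": [0,0,0],"hand": 0},{"translation": [0,0,0],"rot": [0,0,0],"hand": 0},{"translation": [0,0,0],"rot": [0,0,0],"hand": 0}]}}

```text
clock: 24.95
eef_pos: [582.4, 122.7, 78.0]
ee_rot: [3.107, 0.282, 3.02]
ft_force: [0.1, 0.8, 4.9]
gripper_width: 0.097
gripper_force: 60.1
```

Call:
{"name": "send_rows", "arguments": {"rows": [{"translation": [0.7,0,0],"rot": [0,0,0],"hand": 0},{"translation": [0,0,0],"rot": [0,0,0],"hand": 0},{"translation": [0,0,0],"rot": [0,0,0],"hand": 0}]}}

```text
clock: 25.2
eef_pos: [581.8, 122.7, 77.8]
ee_rot: [3.107, 0.282, 3.02]
ft_force: [1.8, 0.1, 5.6]
gripper_width: 0.097
gripper_force: 60.1
```

Call:
{"name": "send_rows", "arguments": {"rows": [{"translation": [0.7,0,0],"rot": [0,0,0],"hand": 0},{"translation": [0,0,0],"rot": [0,0,0],"hand": 0},{"translation": [0,0,0],"rot": [0,0,0],"hand": 0}]}}

```text
clock: 25.45
eef_pos: [581.7, 122.7, 77.9]
ee_rot: [3.107, 0.283, 3.02]
ft_force: [5.4, 0.2, 5.2]
gripper_width: 0.096
gripper_force: 59.8
```

Call:
{"name": "send_rows", "arguments": {"rows": [{"translation": [0.8,0,0],"rot": [0,0,0],"hand": 0},{"translation": [0,0,0],"rot": [0,0,0],"hand": 0},{"translation": [0,0,0],"rot": [0,0,0],"hand": 0}]}}

```text
clock: 25.7
eef_pos: [581.5, 122.7, 78.0]
ee_rot: [3.107, 0.285, 3.02]
ft_force: [7.5, -0.9, 3.0]
gripper_width: 0.099
gripper_force: 59.6
```

Call:
{"name": "send_rows", "arguments": {"rows": [{"translation": [0,0,0],"rot": [0,0,0],"hand": 16},{"translation": [0,0,0],"rot": [0,0,0],"hand": 24},{"translation": [0,0,0],"rot": [0,0,0],"hand": 32},{"translation": [0,0,0],"rot": [0,0,0],"hand": 40},{"translation": [0,0,0],"rot": [0,0,0],"hand": 40},{"translation": [0,0,-10],"rot": [0,0,0],"hand": 40},{"translation": [0,0,-25],"rot": [0,0,0],"hand": 40},{"translation": [0,0,-35],"rot": [0,0,0],"hand": 20},{"translation": [0,0,-35],"rot": [0,0,0],"hand": 0},{"translation": [0,36,-10],"rot": [0,0,0],"hand": 0},{"translation": [0,36,0],"rot": [0,0,0],"hand": 0},{"translation": [0,36,0],"rot": [0,0,0],"hand": 0},{"translation": [0,36,0],"rot": [0,0,0],"hand": 0},{"translation": [0,0,0],"rot": [0,0,0],"hand": 0},{"translation": [0,0,0],"rot": [0,0,0],"hand": 0}]}}

```text
clock: 26.95
eef_pos: [562.9, 267.6, 192.0]
ee_rot: [3.108, 0.279, 3.023]
ft_force: [0.3, -0.7, 0.1]
gripper_width: 0.001
gripper_force: 0.0
```

```bash
cat > fin.py <<'E'
from h import *
from rig import snapshot
t=snapshot("top");s_=snapshot("scene");cv2.imwrite("pics/f_t.png",t);cv2.imwrite("pics/f_s.png",s_)
for nm,L,S in(('eaves',74,SEAT['eaves']),('mid',74,SEAT['mid']),('ridge',54,SEAT['ridge'])):
  e=L/2;c=lambda P:hw(S[0]+P[0]*np.cos(A)-P[2]*np.sin(A),P[1],S[1]+P[0]*np.sin(A)+P[2]*np.cos(A))
  for l,P,Q,s in(('head',(e,55,4),(e,-55,4),1),('L',(e,55,4),(-10,55,4),-1),('R',(e,-55,4),(-10,-55,4),1),('tail',(-e,55,4),(-e,-55,4),-1)):
    print(nm,l,np.round(edge(t,'top',c(P),c(Q),sgn=s,w=4),2))
# flap: fit hinge x and angle from outline with both views
for n in('top','scene'):
  for y in(54,-54): print(n,y,'hinge proj x=78',proj(n,[hw(78,y,86)])[0].round(1))
E
python3 fin.py
python3 - <<'E'
import cv2,numpy as np
t=cv2.imread("pics/f_t.png");s=cv2.imread("pics/f_s.png")
cv2.imwrite("pics/f1.png",cv2.resize(np.hstack([t[130:210,290:370],s[150:230,320:400]]),None,fx=5,fy=5,interpolation=cv2.INTER_CUBIC))
E
```

```text
eaves head [ 0.42 -3.43  0.77 23.  ]
eaves L [-0.74  0.17  0.09 24.  ]
eaves R [-0.27  0.22  0.09 25.  ]
eaves tail [-2.7e-01  2.0e-02  8.0e-02  2.5e+01]
mid head [ 0.73  2.66  0.63 19.  ]
mid L [-0.84 -0.12  0.09 23.  ]
mid R [-0.44  0.34  0.09 24.  ]
mid tail [-9.3e-01  1.0e-02  1.1e-01  1.7e+01]
ridge head [ 0.05 -0.03  0.08 23.  ]
ridge L [-8.5e-01 -1.0e-02  5.0e-02  2.5e+01]
ridge R [-4.6e-01  2.0e-02  9.0e-02  2.5e+01]
ridge tail [-0.65 -0.25  0.13 18.  ]
top 54 hinge proj x=78 [301.  150.1]
top -54 hinge proj x=78 [354.1 157.9]
scene 54 hinge proj x=78 [357.5 179.7]
scene -54 hinge proj x=78 [382.7 210. ]
```

View pics/f1.png

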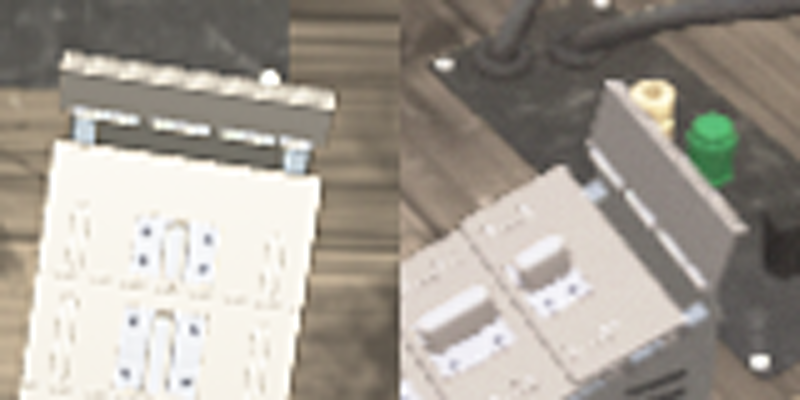

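All three slats are seated, with lateral offsets equal to the hood's. The flap hinge is near top px (303,151)–(356,158) and its free edge near (303,141)–(357,149), so it leans back at about 2.3 rad. I'll hook closed fingers behind it and sweep it over.

Run:
```python
from h import *
R=tool(HOOD[2],A)
go(hw(122,25,175),R);print('down 75',R.inv().apply([0,0,-75]),'hood -x 10',R.inv().apply(hw(-10,0,0)-hw(0,0,0)))
```

```text
at [562.94 265.47 191.41] rot [-0.03 -0.13  0.02] then trans [-121.69 -114.96   48.3 ] F [-0.67 -0.96  0.11] t 27.05 w -0.00017838355829450574
down 75 [20.78 -2.44 72.02] hood -x 10 [ 9.61  0.05 -2.77]
```

```bash
sed -i 's/"zyx"/"ZYX"/' h.py
python3 - <<'E'
from h import *
R=tool(HOOD[2],A)
go(hw(122,25,175),R);print('down 75',R.inv().apply([0,0,-75]),'hood -x 10',R.inv().apply(hw(-10,0,0)-hw(0,0,0)))
E
python3 fin.py
```

```text
at [562.94 265.47 191.41] rot [ 1.84 -0.24 -0.25] then trans [-121.06 -113.88   52.26] F [-0.67 -0.96  0.11] t 27.05 w -0.00017838355829450574
down 75 [20.92  0.   72.02] hood -x 10 [ 9.6  -0.   -2.79]
eaves head [-1.25 -4.23  0.98 20.  ]
eaves L [-0.75  0.17  0.09 24.  ]
eaves R [-0.27  0.21  0.09 25.  ]
eaves tail [-2.8e-01  1.0e-02  7.0e-02  2.4e+01]
mid head [ 1.53  3.53  0.56 22.  ]
mid L [-0.84 -0.13  0.09 23.  ]
mid R [-0.43  0.33  0.09 23.  ]
mid tail [-9.1e-01 -1.0e-02  9.0e-02  1.7e+01]
ridge head [ 0.06 -0.    0.09 23.  ]
ridge L [-0.85 -0.    0.05 25.  ]
ridge R [-4.6e-01  2.0e-02  9.0e-02  2.5e+01]
ridge tail [-0.67 -0.26  0.11 19.  ]
top 54 hinge proj x=78 [301.  150.1]
top -54 hinge proj x=78 [354.1 157.9]
scene 54 hinge proj x=78 [357.5 179.7]
scene -54 hinge proj x=78 [382.7 210. ]
```

Call:
{"name": "send_rows", "arguments": {"rows": [{"translation": [-18,-18,0],"rot": [1.8,-0.2,-0.2],"hand": 0},{"translation": [-26,-24,0],"rot": [0,0,0],"hand": 0},{"translation": [-26,-24,0],"rot": [0,0,0],"hand": 0},{"translation": [-26,-24,0],"rot": [0,0,0],"hand": 0},{"translation": [-25,-24,0],"rot": [0,0,0],"hand": 0},{"translation": [0,0,25],"rot": [0,0,0],"hand": 0},{"translation": [0,0,25],"rot": [0,0,0],"hand": 0},{"translation": [0,0,0],"rot": [0,0,0],"hand": 0},{"translation": [0,0,0],"rot": [0,0,0],"hand": 0},{"translation": [0,0,0],"rot": [0,0,0],"hand": 0}]}}

```text
clock: 27.98
eef_pos: [679.2, 136.9, 177.2]
ee_rot: [3.14, 0.283, 3.023]
ft_force: [0.8, 0.4, 0.4]
gripper_width: -0.0
gripper_force: 0.0
```

Run:
```python
from h import *
R=tool(HOOD[2],A)
go(hw(122,25,101),R)
```

```text
at [679.24 136.89 177.23] rot [ 0.07  0.02 -0.09] then trans [20.96  0.23 73.29] F [0.76 0.45 0.35] t 27.9833 w -0.00011165278799734909
```

Call:
{"name": "send_rows", "arguments": {"rows": [{"translation": [5.8,0,20],"rot": [0,0,0],"hand": 0},{"translation": [7.2,0,25],"rot": [0,0,0],"hand": 0},{"translation": [5.7,0,20],"rot": [0,0,0],"hand": 0},{"translation": [2.3,0,8],"rot": [0,0,0],"hand": 0},{"translation": [0,0,0],"rot": [0,0,0],"hand": 0},{"translation": [0,0,0],"rot": [0,0,0],"hand": 0}]}}

```text
clock: 28.48
eef_pos: [680.1, 137.8, 102.0]
ee_rot: [3.14, 0.285, 3.024]
ft_force: [0.2, -0.7, -0.5]
gripper_width: -0.0
gripper_force: 0.0
```

Call:
{"name": "send_rows", "arguments": {"rows": [{"translation": [4.8,0,-1.4],"rot": [0,0,0],"hand": 0},{"translation": [4.8,0,-1.4],"rot": [0,0,0],"hand": 0},{"translation": [4.8,0,-1.4],"rot": [0,0,0],"hand": 0},{"translation": [4.8,0,-1.4],"rot": [0,0,0],"hand": 0},{"translation": [4.8,0,-1.4],"rot": [0,0,0],"hand": 0}]}}

```text
clock: 28.9
eef_pos: [655.1, 140.6, 102.0]
ee_rot: [3.139, 0.285, 3.023]
ft_force: [1.2, 0.0, 0.8]
gripper_width: -0.002
gripper_force: 0.6
```

Call:
{"name": "send_rows", "arguments": {"rows": [{"translation": [4.8,0,-1.4],"rot": [0,0,0],"hand": 0},{"translation": [4.8,0,-1.4],"rot": [0,0,0],"hand": 0},{"translation": [4.8,0,-1.4],"rot": [0,0,0],"hand": 0},{"translation": [4.8,0,-1.4],"rot": [0,0,0],"hand": 0},{"translation": [4.8,0,-1.4],"rot": [0,0,0],"hand": 0},{"translation": [0,0,0],"rot": [0,0,0],"hand": 0}]}}

```text
clock: 29.4
eef_pos: [628.6, 143.4, 99.9]
ee_rot: [3.14, 0.281, 3.024]
ft_force: [-0.3, -0.7, 0.8]
gripper_width: -0.002
gripper_force: 0.0
```

Run:
```python
from h import *
from rig import snapshot
R=tool(HOOD[2],A);p=st()[0]
print('tcp in hood',place(np.array([p-[HOOD[0],HOOD[1],0]]),(0,0,-HOOD[2])))
go(hw(48,25,125),R)
t=snapshot("top");s=snapshot("scene")
cv2.imwrite("pics/p1.png",cv2.resize(np.hstack([t[120:220,280:380],s[140:240,310:410]]),None,fx=4,fy=4,interpolation=cv2.INTER_CUBIC))
```

```text
tcp in hood [[70.63764439 25.30654609 99.93832808]]
at [628.61 143.39  99.94] rot [ 0.05 -0.09 -0.04] then trans [ 14.75  -0.31 -30.38] F [-0.3  -0.69  0.75] t 29.4 w -0.0021815946638663827
```

Call:
{"name": "send_rows", "arguments": {"rows": [{"translation": [-8,0,0],"rot": [0,0,0],"hand": 0},{"translation": [0,0,-20],"rot": [0,0,0],"hand": 0},{"translation": [0,0,-15],"rot": [0,0,0],"hand": 0},{"translation": [12,0,0],"rot": [0,0,0],"hand": 0},{"translation": [11,0,0],"rot": [0,0,0],"hand": 0},{"translation": [0,0,0],"rot": [0,0,0],"hand": 0},{"translation": [0,0,0],"rot": [0,0,0],"hand": 0}]}}

```text
clock: 30.08
eef_pos: [605.0, 146.0, 128.6]
ee_rot: [3.141, 0.281, 3.024]
ft_force: [-0.3, -0.5, 0.5]
gripper_width: -0.003
gripper_force: 0.0
```

```bash
cat > hp.py <<'E'
from h import *
from rig import snapshot
R=tool(HOOD[2],A);p=st()[0]
print('tcp in hood',place(np.array([p-[HOOD[0],HOOD[1],0]]),(0,0,-HOOD[2])))
go(hw(48,25,84),R)
t=snapshot("top");s=snapshot("scene")
cv2.imwrite("pics/p2.png",cv2.resize(np.hstack([t[120:220,280:380],s[140:240,310:410]]),None,fx=4,fy=4,interpolation=cv2.INTER_CUBIC))
E
python3 hp.py
```

```text
tcp in hood [[ 46.91986788  25.13718118 128.64498089]]
at [605.03 145.99 128.64] rot [ 0.04 -0.12 -0.03] then trans [11.42 -0.14 43.17] F [-0.3  -0.51  0.47] t 30.0833 w -0.003188730944081521
```

View pics/p2.png

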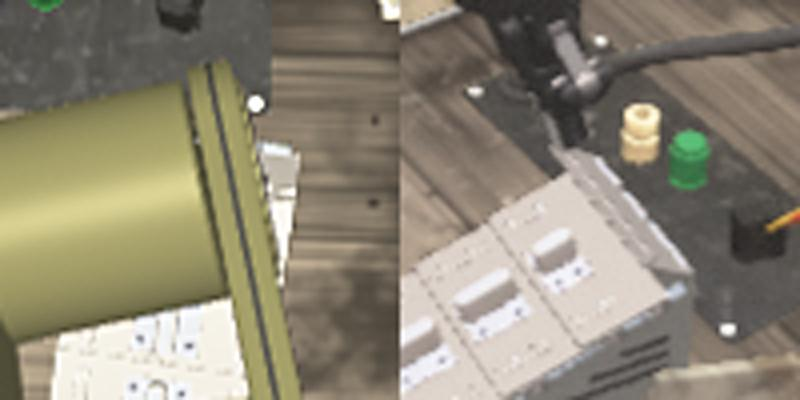

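The flap is swung partway forward and the fingers are above its hem. Now press straight down.

Call:
{"name": "send_rows", "arguments": {"rows": [{"translation": [2.8,0,9.6],"rot": [0,0,0],"hand": 0},{"translation": [1.4,0,4.8],"rot": [0,0,0],"hand": 0},{"translation": [1.4,0,4.8],"rot": [0,0,0],"hand": 0},{"translation": [1.4,0,4.8],"rot": [0,0,0],"hand": 0},{"translation": [1.4,0,4.8],"rot": [0,0,0],"hand": 0},{"translation": [1.4,0,4.8],"rot": [0,0,0],"hand": 0},{"translation": [0,0,0],"rot": [0,0,0],"hand": 0},{"translation": [0,0,0],"rot": [0,0,0],"hand": 0}]}}

```text
clock: 30.85
eef_pos: [605.6, 146.0, 94.0]
ee_rot: [3.14, 0.282, 3.024]
ft_force: [0.3, 0.6, 0.5]
gripper_width: 0.001
gripper_force: 0.0
```

Call:
{"name": "send_rows", "arguments": {"rows": [{"translation": [0.8,0,2.9],"rot": [0,0,0],"hand": 0},{"translation": [0.6,0,1.9],"rot": [0,0,0],"hand": 0},{"translation": [0,0,0],"rot": [0,0,0],"hand": 0},{"translation": [0,0,0],"rot": [0,0,0],"hand": 0}]}}

```text
clock: 31.18
eef_pos: [605.8, 146.1, 89.8]
ee_rot: [3.14, 0.283, 3.024]
ft_force: [0.2, 0.5, 0.5]
gripper_width: 0.0
gripper_force: 0.0
```

Call:
{"name": "send_rows", "arguments": {"rows": [{"translation": [0.3,0,1],"rot": [0,0,0],"hand": 0},{"translation": [0.3,0,1],"rot": [0,0,0],"hand": 0},{"translation": [0.3,0,1],"rot": [0,0,0],"hand": 0},{"translation": [0,0,0],"rot": [0,0,0],"hand": 0},{"translation": [0,0,0],"rot": [0,0,0],"hand": 0}]}}

```text
clock: 31.6
eef_pos: [605.7, 146.1, 86.6]
ee_rot: [3.14, 0.282, 3.023]
ft_force: [0.4, -0.3, 0.2]
gripper_width: 0.005
gripper_force: 0.0
```

Call:
{"name": "send_rows", "arguments": {"rows": [{"translation": [0.3,0,1],"rot": [0,0,0],"hand": 0},{"translation": [0.3,0,1],"rot": [0,0,0],"hand": 0},{"translation": [0,0,0],"rot": [0,0,0],"hand": 0},{"translation": [0,0,0],"rot": [0,0,0],"hand": 0}]}}

```text
clock: 31.93
eef_pos: [605.7, 146.1, 84.5]
ee_rot: [3.14, 0.282, 3.024]
ft_force: [-0.2, -0.2, 0.4]
gripper_width: -0.001
gripper_force: 0.0
```

```bash
python3 hp.py
```

```text
tcp in hood [[47.53978257 25.35501962 84.51349709]]
at [605.67 146.13  84.51] rot [ 0.07 -0.02 -0.06] then trans [-0.3  -0.36  0.62] F [-0.16 -0.18  0.39] t 31.9333 w -0.0007846495776282859
```

Call:
{"name": "send_rows", "arguments": {"rows": [{"translation": [0.3,0,1],"rot": [0,0,0],"hand": 0},{"translation": [0.3,0,1],"rot": [0,0,0],"hand": 0},{"translation": [0,0,0],"rot": [0,0,0],"hand": 0},{"translation": [0,0,0],"rot": [0,0,0],"hand": 0}]}}

```text
clock: 32.37
eef_pos: [606.0, 146.2, 83.3]
ee_rot: [3.14, 0.283, 3.023]
ft_force: [-2.7, 0.4, 4.7]
gripper_width: -0.003
gripper_force: 2.6
```

Call:
{"name": "send_rows", "arguments": {"rows": [{"translation": [0.3,0,1],"rot": [0,0,0],"hand": 0},{"translation": [0,0,0],"rot": [0,0,0],"hand": 0},{"translation": [0,0,0],"rot": [0,0,0],"hand": 0}]}}

```text
clock: 32.62
eef_pos: [606.2, 146.2, 83.1]
ee_rot: [3.14, 0.283, 3.023]
ft_force: [-6.1, -1.3, 9.4]
gripper_width: 0.002
gripper_force: 5.4
```

Call:
{"name": "send_rows", "arguments": {"rows": [{"translation": [0.1,0,0.5],"rot": [0,0,0],"hand": 0},{"translation": [0,0,0],"rot": [0,0,0],"hand": 0},{"translation": [0,0,0],"rot": [0,0,0],"hand": 0},{"translation": [0,0,-10],"rot": [0,0,0],"hand": 0},{"translation": [0,0,-25],"rot": [0,0,0],"hand": 0},{"translation": [0,0,-35],"rot": [0,0,0],"hand": 0},{"translation": [0,0,-35],"rot": [0,0,0],"hand": 0},{"translation": [0,36,0],"rot": [0,0,0],"hand": 0},{"translation": [0,36,0],"rot": [0,0,0],"hand": 0},{"translation": [0,36,0],"rot": [0,0,0],"hand": 0},{"translation": [0,36,0],"rot": [0,0,0],"hand": 0},{"translation": [0,0,0],"rot": [0,0,0],"hand": 0},{"translation": [0,0,0],"rot": [0,0,0],"hand": 0},{"translation": [0,0,0],"rot": [0,0,0],"hand": 0}]}}

```text
clock: 33.78
eef_pos: [593.2, 292.2, 181.5]
ee_rot: [3.141, 0.282, 3.024]
ft_force: [-0.3, -0.2, -0.4]
gripper_width: -0.003
gripper_force: 0.0
```

```bash
python3 fin.py | grep -v hinge
python3 - <<'E'
import cv2,numpy as np
t=cv2.imread("pics/f_t.png");s=cv2.imread("pics/f_s.png")
cv2.imwrite("pics/f2.png",cv2.resize(np.hstack([t[135:245,275:385],s[155:265,290:400]]),None,fx=3.6,fy=3.6,interpolation=cv2.INTER_CUBIC))
from h import *
for th in(0,.1,.2):
    a=A-th;d=np.array([-np.cos(a),-np.sin(a)]);n=np.array([-np.sin(a),np.cos(a)])
    e=np.array([78,86])+34*d+6*n
    for nm,im in(('top',t),('scene',s)): print(th,nm,np.round(edge(im,nm,hw(e[0],53,e[1]),hw(e[0],-53,e[1]),w=5),2))
# bystanders unchanged?
t0=cv2.imread("pics/top0.png");print('bystander diff',np.abs(t.astype(int)-t0)[250:280,280:430].max())
E
```

```text
eaves head [-0.28 -3.53  0.68 20.  ]
eaves L [-0.75  0.17  0.09 24.  ]
eaves R [-0.27  0.21  0.09 25.  ]
eaves tail [-0.3   0.09  0.06 24.  ]
mid head [-3.09  0.45  0.23 19.  ]
mid L [-0.85 -0.13  0.1  23.  ]
mid R [-0.44  0.33  0.09 24.  ]
mid tail [-0.92  0.04  0.11 17.  ]
ridge head [-1.77  1.43  0.56 24.  ]
ridge L [-0.96  0.22  0.08 25.  ]
ridge R [-0.36 -0.23  0.09 24.  ]
ridge tail [-0.67 -0.17  0.13 18.  ]
0 top [-0.59 -0.99  0.4  18.  ]
0 scene [ 0.67  0.16  0.09 18.  ]
0.1 top [-0.58 -0.03  0.4  19.  ]
0.1 scene [ 1.34  0.07  0.09 19.  ]
0.2 top [-0.14  0.    0.39 19.  ]
0.2 scene [ 2.18  0.43  0.07 19.  ]
bystander diff 59
```

View pics/f2.png

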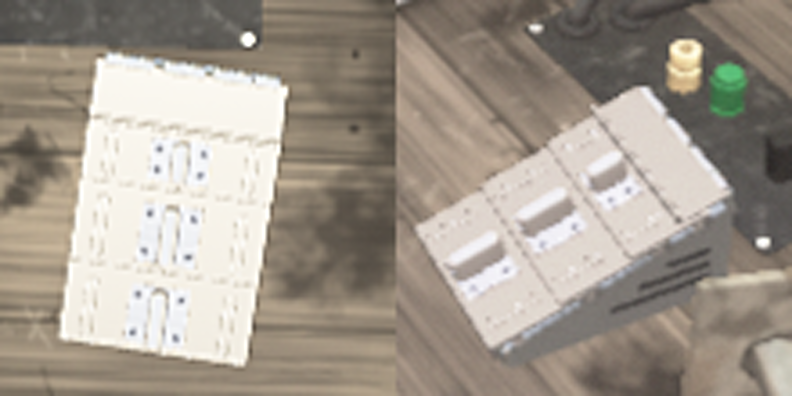

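```bash
python3 -c "
from rig import env
print(env.job_done())"
```

```text
the job is handed in; nothing more can be done
None
```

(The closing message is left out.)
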